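# Stack an insulated mould plate and probe its seam

### The arm

A 6-joint arm with a two-finger parallel gripper is mounted at the origin on the work surface. World frame = base frame: x ahead of the robot, y to its left, z up, the work surface at z = 0. Lengths are in m, angles in degrees, forces in N, time in s.
With the tool pointing down it reaches from about 0.375 to 0.9 m from the base axis. Payload 3.1 kg.
Tool frame: the origin (TCP) lies at the very end of the fingers, on their centre line; the grasp point (between the pads) lies 19 mm behind it; z points along the fingers, y is the line along which they close (so a half turn about z gives the same grasp; the last joint's range is limited). The gripper opens to 87 mm and grips with 3 to 60 N. Pads are 19 mm wide; open, the fingers measure 117 mm over their backs; the gripper's body (75 mm by 190 mm) begins 51 mm behind the grasp point.
Start: joints at [-75.774, 30.224, 82.088, -0, 67.689, -10.227], TCP at [0.259, -0.569, 0.223] pointing down, gripper open.
Joint ranges: [-176.69, 176.69], [-43.24, 126.21], [12.49, 139.97], [-82, 262], [0, 151.66], [-163.58, 163.58]. Speed limits (degrees/s): [159.86, 159.86, 180, 180, 180, 180].

### API

Orientations are given as a 3x3 rotation matrix whose columns are the frame's x, y, z axes.
In Python, from rig import readout, viewer, ticket gives the robot as it stands.
- The arm moves only by the tool send_rows, never from a script. Its argument "moves" is a list of rows, each a list of 6 numbers: the shift along the tool's x, y, z in units of 250 mm (1.0 is 250 mm), then the turn, a rotation vector about the tool's x, y, z in units of 90 degrees (1.0 is 90 degrees). A call has 1 to 12 rows; each row is the pose to reach, as a shift and turn from the pose commanded when the call began, along the tool's axes at that moment; what a row does not reach only later rows make up. A row lasts 1/10 s, in which the tool goes at most 50 mm and 8.59 degrees, less where a joint would pass 70% of its speed; a pose out of reach is approached as far as the arm can. A call with a number of a shift or a turn outside -1 to 1 is refused whole. A call with a gripper value outside its range is refused whole. "grip" is the opening, from 0 (shut) to 1 (fully open), set as the call begins (left out, the last holds). The fingers move at their own pace and stop on an object; the grip force is fixed at half the most. Time passes only in rows, so rows that repeat a pose let the fingers close. It gives the time, the measured TCP pose, the force, the opening and the grip force at its end, in the units of the state.
- readout.read_state(): the state, without advancing time (a new reading comes with each control period).
- viewer.capture(name): name is "scene" or "top" or "wrist"; returns (picture, depth): 420x560x3 uint8, red, green, blue; 420x560 float32, m along the optical axis (not along the pixel's ray), 0 where there is no reading.
- viewer.camera_info(name): a dict with "fx", "fy", "cx", "cy" (pixels), "R" (3x3) and "t" (3): a world point X has camera coordinates R X + t; the wrist camera has in their place "tool_from_camera" (4x4, takes a point from camera to tool coordinates, whose origin is the TCP and whose axes are the flange's). Camera axes: x right, y down, z forward; pixel columns grow to the right and rows downward; lengths in m; the calibration is good to about 2 mm. A picture is of the moment at which its call begins: read the wrist's pose just before it. camera_info takes no time and is no camera call.
- ticket.hand_in(): hands the job in; it is judged then, once.
The state is a dict: "time_s": time; "joint_positions": joint angles; "qvel": joint speeds; "tau": joint torques, N m; "position": TCP position; "tcp_rot": TCP orientation; "force": force on the tool from outside, world axes, zero at the start; "moment": the same for the moment, N m; "opening": opening from 0.0 (shut) to 1.0 (fully open); "grasp_force": force on a finger pad.
Only numpy, scipy, OpenCV 4.12 (cv2) and the standard library are available. Lean on these libraries where they do the work, as an engineer would, in place of code of your own. Each camera call takes 0.05 s, during which the arm holds its last target. There are 200 camera calls.

### The job

Clear the small brass stop blocks off the big steel mould block and lay them in the grey tray; then lay the brown insulating sheet flat on the block's bright pad with its edges matching the pad, and set the aluminium cavity plate centred and square on top of the sheet. Take the probe pen from its stand and pass its tip slowly (about 2 cm a second), just above or lightly touching the sheet, along the seam where plate meets sheet: from the left end to the right end of the long side nearest the robot (left and right as the robot sees them, facing the block), then round the corner and along the right-hand short side to its far end. Hang the pen upright in its fork again without ever letting it topple, with the stack still aligned, and leave the other things on the bench where they are.

Things in the scene. Friction and masses are not known exactly. Their poses are not given: they have to be found in the camera images.
- block: dark steel mould block fixed to the bench, 140 (x) x 190 (y) x 35 high; origin at the centre of its underside; its -x side faces the robot (yaw within 0.4). In the middle of its top a bright ground pad, 60 (x) x 108 (y), flush with the top
- pad (a point): centre of the bright pad, on the block's top face (35 above the bench)
- seam_a (a point): point on the seam path, at the left end of the near long seam; 4.5 mm outside the plate's edge when the plate is exactly centred, at the height of the sheet's top face (43 above the bench)
- seam_b (a point): point on the seam path, a third along the near seam; 4.5 mm outside the plate's edge when the plate is exactly centred, at the height of the sheet's top face (43 above the bench)
- seam_c (a point): point on the seam path, two thirds along the near seam; 4.5 mm outside the plate's edge when the plate is exactly centred, at the height of the sheet's top face (43 above the bench)
- seam_d (a point): point on the seam path, at the right end of the near seam; 4.5 mm outside the plate's edge when the plate is exactly centred, at the height of the sheet's top face (43 above the bench)
- seam_e (a point): point on the seam path, round the corner, a third along the right-hand short seam; 4.5 mm outside the plate's edge when the plate is exactly centred, at the height of the sheet's top face (43 above the bench)
- seam_f (a point): point on the seam path, at the far end of the right-hand short seam; 4.5 mm outside the plate's edge when the plate is exactly centred, at the height of the sheet's top face (43 above the bench)
- tray: shallow grey open tray, outside 110 (x) x 160 (y) x 24 high, walls and floor about 4 thick; fixed; origin at the centre of its underside
- stop1: brass stop block, 30 (x) x 18 (y) x 16 high with a small dark bore on top; origin at the centre of its underside; stands on the mould block at the start (two to four are present, else None)
- stop2: brass stop block, 30 (x) x 18 (y) x 16 high with a small dark bore on top; origin at the centre of its underside; stands on the mould block at the start (two to four are present, else None)
- stop3: brass stop block, 30 (x) x 18 (y) x 16 high with a small dark bore on top; origin at the centre of its underside; stands on the mould block at the start (two to four are present, else None)
- stop4: brass stop block, 30 (x) x 18 (y) x 16 high with a small dark bore on top; origin at the centre of its underside; stands on the mould block at the start (two to four are present, else None)
- sheet: brown insulating sheet, 60 (x) x 108 (y) x 8 thick; lies on the bench; origin at the centre of its underside; either end may go either way
- plate: aluminium cavity plate, 44 (x) x 92 (y) x 25 high, two dark shallow cavities on top; lies on the bench; origin at the centre of its underside; either end may go either way. Centred on the sheet it leaves a rim 8 wide all round
- pen: probe pen, hanging upright tip down; origin at the tip, z up the pen: thin needle 4 across up to 36, round shaft 10 across from 44 up to 70, collar 32 across from 70 to 76, square black handle 16 x 16 from 76 to 136 (grip it at about 111)
- stand: fixed pen stand, foot 90 x 90; its fork's top face is 90 above the bench: a slot 18 wide, running along the stand's x, open to -x and closed 20 behind the pen's axis; the pen's collar rests on the two prongs, so the pen lifts straight up and is lowered straight in; origin on the bench straight below the pen's axis; the hanging pen's tip is 20 above the origin
- driver: bystander: screwdriver with a black handle; leave alone
- insert: bystander: small slotted mould insert, 50 x 40 x 32; leave alone
- jar: bystander: small jar, 48 across, 60 tall; leave alone
- drift: bystander: square brass drift bar, 130 long; leave alone

How it is judged:
By the outcome, as a careful person would: the job done as asked, in the order asked, and still so for the second after the job is handed in, with the robot touching nothing.
Of stop1, stop2, stop3, stop4 only 2 to 4 are there at a start; the rules pass over those that are not, and their reading is None.
At some moment in a run one of sheet, plate, stop1, stop2, stop3, stop4 may be knocked a few centimetres aside while the robot is not near it.
It also fails if it takes over 210 s, if anything falls off the work surface, if the arm or the gripper's body presses on something with over 40 N, if the wrist force passes 120 N, or if a joint passes its speed limit or range.

## Working session

There is one attempt and no reset: what is moved stays moved. The work goes in short steps, Python scripts to look and compute and a tool call to move; the robot and the scene stay as the last step left them, time stands still between calls to the robot, and variables do not carry over. Pictures are saved under pics/ and viewed, at most 14 in all, crops included, and the job is handed in when it is done.

Besides the shell and the picture viewer there is one more tool, called in YAML: its name, and indented under it one key for each argument. send_rows: Moves the arm, as the interface text tells. Shifts and turns lie within -1 to 1; 1 stands for 250 mm of shift or 90 degrees of turn. Its arguments: {"type":"object","properties":{"moves":{"type":"array"},"grip":{"type":"number"}},"required":["moves"]}

```bash
ls; mkdir -p pics
python3 - <<'E'
from rig import readout, viewer
import cv2, numpy as np
s=readout.read_state(); print(s['time_s'],s['position'],s['tcp_rot'],s['opening'])
for n in ("scene","top"):
    p,d=viewer.capture(n); cv2.imwrite(f"pics/{n}0.png",p[...,::-1]); np.save(f"{n}0.npy",d)
    i=viewer.camera_info(n); print(n,i)
print(viewer.camera_info("wrist"))
E
```

```text
pics
0.0 [ 0.25856837 -0.56820522  0.22155851] [[ 9.10285055e-01  4.13981663e-01 -5.49262625e-04]
 [ 4.13981864e-01 -9.10282715e-01  2.09646479e-03]
 [ 3.67913706e-04 -2.13576533e-03 -9.99997652e-01]] 0.9987404625504513
scene {'fx': 430.747746661885, 'fy': 430.747746661885, 'cx': 276.9848361140638, 'cy': 206.1469654535497, 'R': array([[ 0.74090926,  0.67153345, -0.00981306],
       [ 0.56347454, -0.62950468, -0.53499561],
       [-0.36544481,  0.39085379, -0.84479785]]), 't': array([-0.43084205, -0.27973955,  1.44755696])}
top {'fx': 483.4001806136815, 'fy': 483.4001806136815, 'cx': 282.95696347070566, 'cy': 209.18893597524828, 'R': array([[ 0.02417103, -0.99966465,  0.00929226],
       [-0.99502632, -0.02495529, -0.09643572],
       [ 0.09663527, -0.00691509, -0.99529584]]), 't': array([-0.02026953,  0.57418248,  1.58961293])}
{'fx': 338.66647665969685, 'fy': 338.66647665969685, 'cx': 286.69841882453863, 'cy': 212.23093813604467, 'tool_from_camera': array([[ 4.78359858e-04, -9.61399775e-01, -2.75154946e-01,
         7.49925732e-02],
       [ 9.99999056e-01,  1.05443800e-04,  1.37008535e-03,
         5.17160913e-04],
       [-1.28818637e-03, -2.75155341e-01,  9.61398918e-01,
        -1.62120336e-01],
       [ 0.00000000e+00,  0.00000000e+00,  0.00000000e+00,
         1.00000000e+00]])}
```

View pics/top0.png

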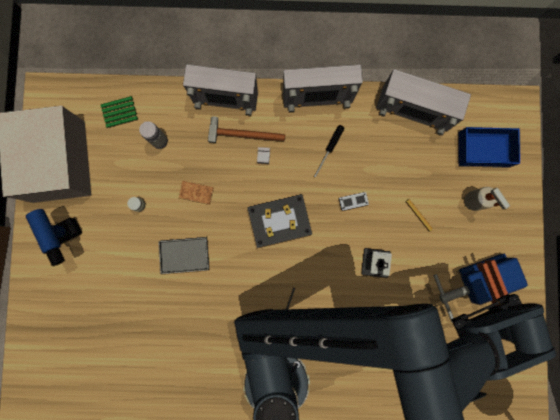

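View pics/scene0.png

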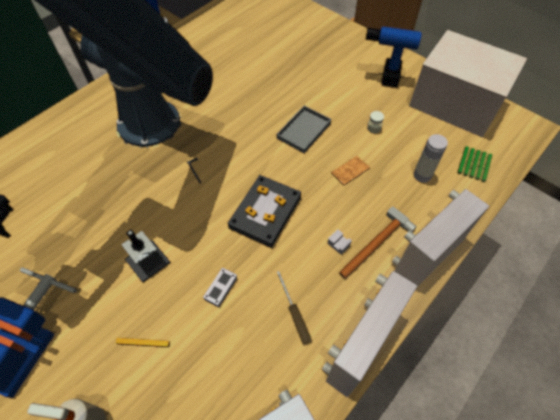

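```bash
cat > h.py <<'E'
import numpy as np, cv2
from rig import readout, viewer
from scipy.spatial.transform import Rotation as Ro
def w2c(name,st=None):
    i=viewer.camera_info(name)
    if name!='wrist': R,t=i['R'],i['t']
    else:
        T=np.eye(4);T[:3,:3]=st['tcp_rot'];T[:3,3]=st['position'];M=np.linalg.inv(T@i['tool_from_camera']);R,t=M[:3,:3],M[:3,3]
    return np.array([[i['fx'],0,i['cx']],[0,i['fy'],i['cy']],[0,0,1]]),R,t
def ray(uv,z,cam):
    "pixels -> world points on the plane at height z"
    K,R,t=cam; uv=np.atleast_2d(uv).astype(float)
    d=np.c_[uv,np.ones(len(uv))]@np.linalg.inv(K).T@R; c=-R.T@t
    return c+d*((z-c[2])/d[:,2])[:,None]
def depth_pt(uv,d,cam):
    K,R,t=cam; u,v=uv; q=d[int(round(v))-1:int(round(v))+2,int(round(u))-1:int(round(u))+2]; z=np.median(q[q>0])
    return R.T@(np.linalg.inv(K)@[u,v,1]*z-t)
def proj(X,cam):
    K,R,t=cam; p=(np.atleast_2d(X)@R.T+t)@K.T; return p[:,:2]/p[:,2:]
def shot(tag):
    s=readout.read_state(); p,d=viewer.capture('wrist')
    cv2.imwrite(f'pics/{tag}.png',p[...,::-1]); np.savez(f'{tag}.npz',p=p,d=d,pos=s['position'],rot=s['tcp_rot']); return s,p,d
def load(tag):
    f=np.load(f'{tag}.npz'); s={'position':f['pos'],'tcp_rot':f['rot']}; return w2c('wrist',s),f['p'],f['d']
def plan(pos,yaw,frm=None):
    """row numbers to reach TCP pos, pointing down, with tool y axis (closing line) at heading yaw deg (mod 180)
    frm: (pos,rot) start, default the measured state. Returns the new (pos,rot)"""
    if frm is None: s=readout.read_state(); frm=(s['position'],s['tcp_rot'])
    p0,R0=frm; best=None
    for k in (0,180):
        a=np.radians(yaw+k); y=np.array([np.cos(a),np.sin(a),0]); z=np.array([0,0,-1.]); Rt=np.c_[np.cross(y,z),y,z]
        rv=Ro.from_matrix(R0.T@Rt).as_rotvec(degrees=True)
        if best is None or np.linalg.norm(rv)<np.linalg.norm(best[0]): best=(rv,Rt)
    sh=R0.T@(np.array(pos)-p0)
    print('row',np.round(np.r_[sh/.25,best[0]/90],3).tolist(),' mm',np.round(sh*1e3,1),' deg',np.round(best[0],1))
    return np.array(pos),best[1]
E
python3 - <<'E'
from h import *
d=np.load('top0.npy');c=w2c('top')
for n,uv in dict(block=(268,220),c1=(248,209),c2=(298,196),c3=(312,235),c4=(261,246),st1=(266,227),tray=(185,255),sheet=(196,192),plate=(353,201),stand=(378,263),pen=(381,262),insert=(263,156),jar=(136,204),drift=(419,215)).items(): print(n,depth_pt(uv,d,c).round(3))
plan([.5,0,.3],-90)
E
```

```text
block [0.536 0.043 0.036]
c1 [0.571 0.11  0.036]
c2 [ 0.619 -0.055  0.034]
c3 [ 0.492 -0.107  0.003]
c4 [0.45  0.064 0.034]
st1 [0.513 0.049 0.036]
tray [0.414 0.319 0.006]
sheet [0.628 0.29  0.007]
plate [ 0.608 -0.24   0.029]
stand [ 0.404 -0.311  0.099]
pen [ 0.407 -0.321  0.098]
insert [0.755 0.066 0.02 ]
jar [0.576 0.475 0.06 ]
drift [ 0.568 -0.466  0.014]
row [1.82, -1.67, -0.309, -0.001, 0.0, 0.272]  mm [ 455.  -417.5  -77.4]  deg [-0.1  0.  24.5]
```

send_rows:
  moves:
    - [0.0, 0.0, -0.2, 0, 0, 0]
    - [0.98, -0.8, -0.32, 0, 0, 0]
    - [0.98, -0.8, -0.32, 0, 0, 0]
    - [0.98, -0.8, -0.32, 0, 0, 0]
    - [0.98, -0.8, -0.32, 0, 0, 0]
    - [0.98, -0.8, -0.32, 0, 0, 0]
    - [0.98, -0.8, -0.32, 0, 0, 0]
    - [0.98, -0.8, -0.32, 0, 0, 0]
    - [0.98, -0.8, -0.32, 0, 0, 0]
    - [0.98, -0.8, -0.32, 0, 0, 0]
  grip: 1

```text
time_s: 1.1
position: [0.399, -0.2855, 0.3024]
tcp_rot: [[0.91, 0.415, -0.0], [0.415, -0.91, -0.001], [-0.001, 0.0, -1.0]]
force: [0.2, 0.0, 0.5]
opening: 1.002
grasp_force: 0.0
```

Run:
```python
from h import *
plan([.58,0,.3],-90)
```

```text
row [1.133, -0.738, 0.009, 0.0, 0.0, 0.272]  mm [ 283.2 -184.6    2.2]  deg [ 0.   0.  24.5]
```

send_rows:
  moves:
    - [1, -0.738, 0.01, 0, 0, 0.272]
    - [1, -0.738, 0.01, 0, 0, 0.272]
    - [1, -0.738, 0.01, 0, 0, 0.272]
    - [1, -0.738, 0.01, 0, 0, 0.272]
    - [1, -0.738, 0.01, 0, 0, 0.272]
    - [1, -0.738, 0.01, 0, 0, 0.272]
    - [1, -0.738, 0.01, 0, 0, 0.272]
    - [1, -0.738, 0.01, 0, 0, 0.272]
    - [1, -0.738, 0.01, 0, 0, 0.272]

```text
time_s: 2.0
position: [0.5503, -0.0151, 0.2993]
tcp_rot: [[1.0, -0.001, -0.001], [-0.001, -1.0, -0.001], [-0.001, 0.001, -1.0]]
force: [-0.8, -0.6, -0.2]
opening: 1.001
grasp_force: 0.0
```

Run:
```python
from h import *
s,p,d=shot('w1'); print(s['position'])
```

```text
[ 0.55028673 -0.015085    0.29932982]
```

View pics/w1.png

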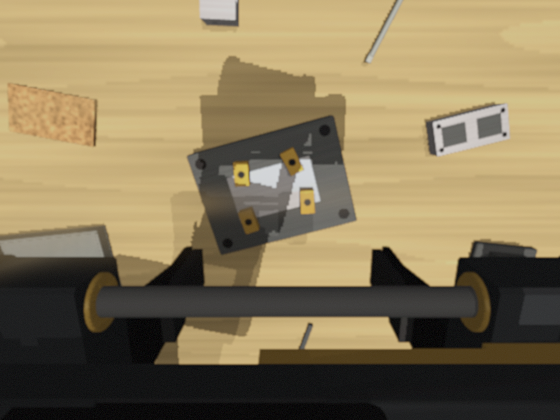

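```bash
cat >> h.py <<'E'
def cloud(cam,d):
    K,R,t=cam; v,u=np.mgrid[:d.shape[0],:d.shape[1]]
    P=np.stack([(u-K[0,2])/K[0,0]*d,(v-K[1,2])/K[1,1]*d,d],-1)-t
    P=P@R; P[d<=0]=np.nan; return P
def rects(P,m,minpx=60):
    "footprints of the blobs in mask m: centre, sides, heading of the long side (deg), median height"
    n,l,st,_=cv2.connectedComponentsWithStats(m.astype(np.uint8)); out=[]
    for k in range(1,n):
        if st[k,4]<minpx: continue
        q=P[l==k]; (c,s,a)=cv2.minAreaRect((q[:,:2]*1e3).astype(np.float32))
        if s[0]<s[1]: s=s[::-1]; a+=90
        out.append((np.array(c),s,(a+90)%180-90,np.median(q[:,2])*1e3,st[k,4],st[k,:4]))
        print('c',np.round(c,1),'sides',np.round(s,1),'yaw %.1f'%out[-1][2],'z %.1f'%out[-1][3],'n',st[k,4],'box',st[k,:4])
    return out
E
python3 - <<'E'
from h import *
c,p,d=load('w1'); P=cloud(c,d); z=P[...,2]
for uv in [(100,200),(215,165),(310,225),(270,175),(241,170)]: print(uv,P[uv[1]-2:uv[1]+3,uv[0]-2:uv[0]+3].reshape(-1,3).mean(0).round(4),P[uv[1]-2:uv[1]+3,uv[0]-2:uv[0]+3,2].std())
ok=np.zeros(z.shape,bool); ok[:245]=1
print('block');rects(P,ok&(z>.026)&(z<.041))
print('stops');rects(P,ok&(z>.044)&(z<.06))
print('low');rects(P,ok&(z>.004)&(z<.013),300)
print('plate');rects(P,ok&(z>.015)&(z<.03),200)
E
```

```text
(100, 200) [nan nan nan] nan
(215, 165) [0.5653 0.0738 0.035 ] 0.0009962938449392014
(310, 225) [ 0.4856 -0.0473  0.0347] 0.0007545285105863749
(270, 175) [0.5526 0.0048 0.0352] 0.0008411554378320976
(241, 170) [0.5614 0.0392 0.051 ] 0.0006451039268989896
block
c [740.1  62. ] sides [40.3 19.8] yaw 87.6 z 32.0 n 742 box [199   0  37  22]
c [533.9   0.9] sides [190.4 140.2] yaw -75.0 z 35.0 n 13946 box [186 116 171 129]
stops
c [571.2 -22.1] sides [29.6 17.4] yaw 27.1 z 50.9 n 369 box [280 148  24  28]
c [556.  40.] sides [29.9 18.2] yaw 2.8 z 50.9 n 377 box [233 162  17  25]
c [521.3 -41.5] sides [30.  17.9] yaw 3.4 z 50.9 n 347 box [299 189  16  25]
c [495.5  33. ] sides [30.  18.2] yaw 18.6 z 50.8 n 349 box [238 208  21  26]
low
c [625.1 286.9] sides [109.7  60.2] yaw 79.1 z 7.7 n 4142 box [ 7 83 89 64]
plate
c [ 720.7 -131. ] sides [74.3  5.9] yaw -26.8 z 16.0 n 236 box [366   0  36  63]
c [ 607.6 -247.6] sides [93.6 44.5] yaw -75.3 z 25.3 n 2795 box [430 104  80  53]
c [465.9 311.4] sides [142.4  21.9] yaw 87.8 z 22.6 n 500 box [  0 229 104  16]
```

```bash
cat >> h.py <<'E'
def chain(calls,frm=None):
    """calls: list of lists of (pos,yaw,nrows); prints per call the rows relative to the call's start"""
    if frm is None: s=readout.read_state(); frm=(s['position'],s['tcp_rot'])
    for c in calls:
        print('CALL'); last=frm
        for pos,yaw,n in c: print(n,'x',end=' '); last=plan(pos,yaw,frm)
        frm=last
    return frm
E
python3 - <<'E'
from h import *
c=w2c('top'); P=cloud(c,np.load('top0.npy')); m=(P[...,2]>.003)&(P[...,2]<.03); m[:225]=0; m[:,230:]=0
for zlo,zhi in((.003,.03),(.017,.03)): rects(P,m&(P[...,2]>zlo),100)
s=readout.read_state(); print(s['position'])
chain([[([.5712,-.0221,.12],-62.9,7)],[([.5712,-.0221,.039],-62.9,4)]])
E
```

```text
c [411.9 848. ] sides [180.1  99.8] yaw 1.5 z 5.2 n 328 box [ 11 225  31  55]
c [463.  679.6] sides [131.5  65.5] yaw -44.0 z 5.6 n 239 box [ 60 225  36  30]
c [413.5 324.2] sides [189.5 154.5] yaw -80.4 z 6.9 n 1356 box [156 230  58  53]
c [403.  637.9] sides [109.5  57.6] yaw 17.0 z 5.1 n 139 box [ 81 239  21  32]
c [375.5 692.8] sides [65.2 58.2] yaw 32.5 z 5.2 n 107 box [ 62 254  23  23]
c [278.9 820. ] sides [100.1  47.6] yaw -77.8 z 4.9 n 139 box [ 17 283  31  19]
c [253.6 633.8] sides [100.4  55.3] yaw 5.7 z 5.4 n 110 box [ 79 286  18  32]
c [170.7 802.9] sides [101.9  60.1] yaw 4.4 z 4.7 n 137 box [ 26 310  19  32]
[ 0.54995368 -0.01555971  0.29944993]
CALL
7 x row [0.086, 0.026, 0.718, 0.0, 0.001, -0.302]  mm [ 21.5   6.4 179.4]  deg [  0.    0.1 -27.2]
CALL
4 x row [0.0, 0.0, 0.324, 0.0, 0.0, 0.0]  mm [ 0.  0. 81.]  deg [0. 0. 0.]
```

send_rows:
  moves:
    - [0.086, 0.026, 0.718, 0, 0, -0.302]
    - [0.086, 0.026, 0.718, 0, 0, -0.302]
    - [0.086, 0.026, 0.718, 0, 0, -0.302]
    - [0.086, 0.026, 0.718, 0, 0, -0.302]
    - [0.086, 0.026, 0.718, 0, 0, -0.302]
    - [0.086, 0.026, 0.718, 0, 0, -0.302]
    - [0.086, 0.026, 0.718, 0, 0, -0.302]
  grip: 0.45

```text
time_s: 2.75
position: [0.573, -0.0217, 0.1227]
tcp_rot: [[0.891, 0.455, 0.004], [0.455, -0.891, -0.001], [0.003, 0.003, -1.0]]
force: [0.7, 0.8, 0.3]
opening: 0.485
grasp_force: 0.0
```

Run:
```python
from h import *
s,p,d=shot('w2'); c=w2c('wrist',s); P=cloud(c,d); z=P[...,2]; print(s['position'],s['opening'])
m=(z>.044)&(z<.058)&(np.hypot(P[...,0]-.534,P[...,1])<.12); rects(P,m)
chain([[([.5712,-.0221,.039],-62.9,4)]])
```

```text
[ 0.57299412 -0.02172449  0.12267965] 0.4853944300218941
c [556.1  40. ] sides [30.2 18.2] yaw 2.6 z 50.8 n 1094 box [180 181  39  48]
c [571.2 -22. ] sides [29.9 18. ] yaw 27.1 z 51.0 n 986 box [272 204  26  41]
c [528.6 -41. ] sides [18.1 16. ] yaw -85.6 z 50.6 n 360 box [267 268  29  18]
CALL
4 x row [-0.009, -0.002, 0.336, 0.002, -0.002, -0.0]  mm [-2.3 -0.5 84. ]  deg [ 0.2 -0.2 -0. ]
```

View pics/w2.png

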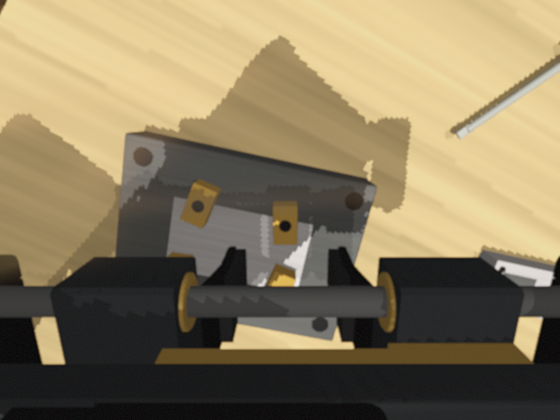

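send_rows:
  moves:
    - [0, 0, 0.15, 0, 0, 0]
    - [0, 0, 0.25, 0, 0, 0]
    - [0, 0, 0.324, 0, 0, 0]
    - [0, 0, 0.324, 0, 0, 0]
    - [0, 0, 0.324, 0, 0, 0]

```text
time_s: 3.3
position: [0.5727, -0.0207, 0.0411]
tcp_rot: [[0.89, 0.456, 0.003], [0.456, -0.89, -0.001], [0.002, 0.002, -1.0]]
force: [0.3, 1.0, -0.1]
opening: 0.447
grasp_force: 0.0
```

Run:
```python
from h import *
s=readout.read_state(); print(s['position'],s['force'],s['opening'])
f=chain([[([.5712,-.0221,.039],-62.9,4)],[([.5712,-.0221,.13],-62.9,3),([.50,.12,.16],-90,3)]])
```

```text
[ 0.57272145 -0.02071098  0.04111745] [ 0.29390089  1.00334502 -0.14544246] 0.4471878865029686
CALL
4 x row [-0.008, 0.002, 0.008, 0.001, -0.001, 0.001]  mm [-2.   0.5  2.1]  deg [ 0.1 -0.1  0.1]
CALL
3 x row [0.0, 0.0, -0.364, 0.0, 0.0, 0.0]  mm [  0.   0. -91.]  deg [0. 0. 0.]
3 x row [0.005, -0.636, -0.484, 0.0, 0.0, 0.301]  mm [   1.3 -158.9 -121. ]  deg [ 0.   0.  27.1]
```

send_rows:
  moves:
    - [-0.006, 0.002, 0.008, 0, 0, 0]
    - [-0.006, 0.002, 0.008, 0, 0, 0]
    - [-0.006, 0.002, 0.008, 0, 0, 0]
    - [-0.006, 0.002, 0.008, 0, 0, 0]
    - [-0.006, 0.002, 0.008, 0, 0, 0]
    - [-0.006, 0.002, -0.1, 0, 0, 0]
    - [0, 0, -0.25, 0, 0, 0]
    - [0, 0, -0.364, 0, 0, 0]
    - [0, -0.64, -0.484, 0, 0, 0.301]
    - [0, -0.64, -0.484, 0, 0, 0.301]
    - [0, -0.64, -0.484, 0, 0, 0.301]
    - [0, -0.64, -0.484, 0, 0, 0.301]
  grip: 0

```text
time_s: 4.5
position: [0.4954, 0.1249, 0.161]
tcp_rot: [[1.0, 0.001, -0.002], [0.001, -1.0, 0.001], [-0.002, -0.001, -1.0]]
force: [-0.4, 0.6, -0.7]
opening: 0.202
grasp_force: 30.0
```

Run:
```python
from h import *
s,p,d=shot('w3'); P=cloud(w2c('wrist',s),d); z=P[...,2]; print(s['position'],s['opening'],s['grasp_force'])
rects(P,(z>.044)&(z<.058)&(np.hypot(P[...,0]-.534,P[...,1])<.12))
m=(z>.018)&(z<.03)&(P[...,0]<.56)&(P[...,1]>.2); rects(P,m)
```

```text
[0.49544416 0.12491539 0.16099541] 0.20211163923557438 29.999798834323883
c [555.9  40.3] sides [30.  18.4] yaw 1.8 z 51.0 n 972 box [380 115  26  40]
c [521.1 -41.2] sides [30.2 19. ] yaw 3.8 z 50.9 n 980 box [473 159  31  39]
c [495.6  33.3] sides [30.3 18.3] yaw 18.3 z 50.9 n 831 box [380 188  30  41]
c [457.7 319.4] sides [158.9  35.8] yaw 89.3 z 23.1 n 1089 box [  0 222 168  35]
c [355.6 345. ] sides [80.4  5.7] yaw -83.3 z 22.6 n 431 box [ 36 325  74  13]
```

View pics/w3.png

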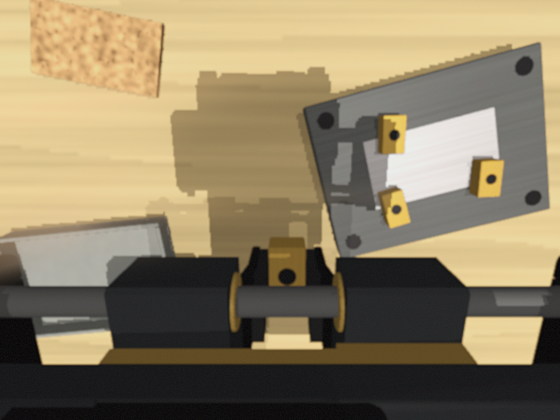

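send_rows:
  moves:
    - [0, -0.7, 0, 0, 0, 0]
    - [0, -0.7, 0, 0, 0, 0]
    - [0, -0.7, 0, 0, 0, 0]
    - [0, -0.7, 0, 0, 0, 0]
    - [0, -0.7, 0, 0, 0, 0]
    - [0, -0.7, 0, 0, 0, 0]

```text
time_s: 5.15
position: [0.4982, 0.2967, 0.16]
tcp_rot: [[1.0, 0.003, -0.001], [0.003, -1.0, -0.001], [-0.001, 0.001, -1.0]]
force: [-0.3, -0.5, -0.5]
opening: 0.206
grasp_force: 30.0
```

Run:
```python
from h import *
s,p,d=shot('w4'); P=cloud(w2c('wrist',s),d); z=P[...,2]; print(s['position'],s['opening'],s['grasp_force'])
m=(z>.018)&(z<.03)&(P[...,0]<.56)&(P[...,1]>.2); rects(P,m)
m=(z>.002)&(z<.03)&(P[...,0]<.5)&(P[...,1]>.2); rects(P,m)
```

```text
[0.49815855 0.29667993 0.15997598] 0.2057136858163099 29.999763071537018
c [451.5 321.9] sides [159.9  32.3] yaw -84.6 z 23.3 n 1135 box [173 225 171  32]
c [361.  295.5] sides [44.2  5. ] yaw -83.8 z 22.8 n 264 box [265 326  44  10]
c [438.8 320.6] sides [160.  57.] yaw -84.3 z 5.0 n 4052 box [173 220 171  54]
c [362.1 295.4] sides [44.5  7.7] yaw -85.3 z 14.8 n 684 box [265 318  44  18]
```

Run:
```python
from h import *
chain([[([.3903,.2799,.07],-84.6,5),([.3903,.2799,.009],-84.6,4)],
 [([.3903,.2799,.009],-84.6,3),([.3903,.2799,.12],-84.6,3),([.49,.08,.15],-88,6)],[([.556,.0401,.12],-88,4)]])
```

```text
CALL
5 x row [-0.431, 0.063, 0.361, 0.001, 0.001, -0.059]  mm [-107.8   15.8   90.2]  deg [ 0.1  0.1 -5.3]
4 x row [-0.431, 0.063, 0.605, 0.001, 0.001, -0.059]  mm [-107.7   15.7  151.2]  deg [ 0.1  0.1 -5.3]
CALL
3 x row [0.0, 0.0, 0.0, 0.0, 0.0, 0.0]  mm [0. 0. 0.]  deg [0. 0. 0.]
3 x row [0.0, 0.0, -0.444, 0.0, 0.0, 0.0]  mm [   0.    0. -111.]  deg [0. 0. 0.]
6 x row [0.322, 0.834, -0.564, 0.0, 0.0, 0.038]  mm [  80.4  208.4 -141. ]  deg [0.  0.  3.4]
CALL
4 x row [0.258, 0.169, 0.12, 0.0, 0.0, 0.0]  mm [64.6 42.2 30. ]  deg [0. 0. 0.]
```

send_rows:
  moves:
    - [-0.431, 0.063, 0.36, 0, 0, -0.059]
    - [-0.431, 0.063, 0.36, 0, 0, -0.059]
    - [-0.431, 0.063, 0.36, 0, 0, -0.059]
    - [-0.431, 0.063, 0.36, 0, 0, -0.059]
    - [-0.431, 0.063, 0.45, 0, 0, -0.059]
    - [-0.431, 0.063, 0.53, 0, 0, -0.059]
    - [-0.431, 0.063, 0.58, 0, 0, -0.059]
    - [-0.431, 0.063, 0.6, 0, 0, -0.059]
    - [-0.431, 0.063, 0.6, 0, 0, -0.059]

```text
time_s: 6.1
position: [0.3912, 0.2805, 0.0103]
tcp_rot: [[0.996, 0.093, -0.001], [0.093, -0.996, -0.0], [-0.001, 0.0, -1.0]]
force: [-0.7, -0.2, -0.9]
opening: 0.202
grasp_force: 30.0
```

send_rows:
  moves:
    - [0, 0, 0, 0, 0, 0]
    - [0, 0, 0, 0, 0, 0]
    - [0, 0, 0, 0, 0, 0]
    - [0, 0, -0.2, 0, 0, 0]
    - [0, 0, -0.4, 0, 0, 0]
    - [0.322, 0.834, -0.564, 0, 0, 0.038]
    - [0.322, 0.834, -0.564, 0, 0, 0.038]
    - [0.322, 0.834, -0.564, 0, 0, 0.038]
    - [0.322, 0.834, -0.564, 0, 0, 0.038]
    - [0.322, 0.834, -0.564, 0, 0, 0.038]
    - [0.322, 0.834, -0.564, 0, 0, 0.038]
  grip: 0.38

```text
time_s: 7.2
position: [0.4937, 0.0778, 0.153]
tcp_rot: [[1.0, 0.029, 0.006], [0.029, -1.0, -0.001], [0.006, 0.001, -1.0]]
force: [0.6, 0.5, 0.8]
opening: 0.382
grasp_force: 0.0
```

Run:
```python
from h import *
s,p,d=shot('w5'); P=cloud(w2c('wrist',s),d); z=P[...,2]; print(s['position'],s['opening'],s['grasp_force'])
rects(P,(z>.044)&(z<.058)&(np.hypot(P[...,0]-.534,P[...,1])<.12))
chain([[([.556,.0401,.08],-88,4),([.556,.0401,.039],-88,4)]])
```

```text
[0.49366688 0.07778499 0.15298818] 0.3821329750971318 0.0
c [555.7  40.1] sides [29.4 18.2] yaw 2.4 z 51.0 n 961 box [324 116  26  40]
c [521.2 -41.4] sides [30.1 18.9] yaw 3.6 z 50.9 n 972 box [421 164  29  39]
c [495.6  33.2] sides [30.3 18.1] yaw 18.3 z 50.9 n 831 box [325 191  30  41]
CALL
4 x row [0.253, 0.166, 0.29, -0.0, -0.001, -0.003]  mm [63.2 41.5 72.4]  deg [-0.  -0.1 -0.2]
4 x row [0.252, 0.166, 0.454, -0.0, -0.001, -0.003]  mm [ 63.1  41.5 113.4]  deg [-0.  -0.1 -0.2]
```

send_rows:
  moves:
    - [0.255, 0.168, 0.22, 0, 0, 0]
    - [0.255, 0.168, 0.22, 0, 0, 0]
    - [0.255, 0.168, 0.29, 0, 0, 0]
    - [0.255, 0.168, 0.37, 0, 0, 0]
    - [0.255, 0.168, 0.43, 0, 0, 0]
    - [0.255, 0.168, 0.455, 0, 0, 0]
    - [0.255, 0.168, 0.455, 0, 0, 0]
  grip: 0.45

```text
time_s: 7.95
position: [0.554, 0.0425, 0.037]
tcp_rot: [[0.999, 0.036, -0.003], [0.036, -0.999, 0.001], [-0.003, -0.001, -1.0]]
force: [0.1, 0.2, -0.3]
opening: 0.447
grasp_force: 0.0
```

Run:
```python
from h import *
s=readout.read_state(); print(s['position'],s['force'],s['opening'])
chain([[(s['position'],-88,5),([.556,.0401,.13],-88,3),([.48,.25,.14],-84.6,5)],[([.3835,.3516,.07],-84.6,5),([.3835,.3516,.009],-84.6,4)],
 [([.3835,.3516,.009],-84.6,3),([.3835,.3516,.12],-84.6,3),([.43,.12,.15],-86.4,6)]])
```

```text
[0.55397736 0.04253324 0.03695697] [ 0.08101815  0.20767299 -0.31099478] 0.446861885317301
CALL
5 x row [0.0, 0.0, 0.0, -0.0, 0.002, 0.001]  mm [0. 0. 0.]  deg [-0.   0.2  0. ]
3 x row [0.007, 0.01, -0.372, -0.0, 0.002, 0.001]  mm [  1.7   2.4 -93.1]  deg [-0.   0.2  0. ]
5 x row [-0.267, -0.84, -0.411, -0.0, 0.002, -0.037]  mm [ -66.8 -210.  -102.7]  deg [-0.   0.2 -3.4]
CALL
5 x row [-0.346, -0.441, 0.28, 0.0, 0.0, 0.0]  mm [ -86.5 -110.2   70. ]  deg [0. 0. 0.]
4 x row [-0.346, -0.441, 0.524, 0.0, 0.0, 0.0]  mm [ -86.5 -110.2  131. ]  deg [0. 0. 0.]
CALL
3 x row [0.0, 0.0, 0.0, 0.0, 0.0, 0.0]  mm [0. 0. 0.]  deg [0. 0. 0.]
3 x row [0.0, 0.0, -0.444, 0.0, 0.0, 0.0]  mm [   0.    0. -111.]  deg [0. 0. 0.]
6 x row [0.098, 0.94, -0.564, 0.0, 0.0, 0.02]  mm [  24.5  234.9 -141. ]  deg [0.  0.  1.8]
```

send_rows:
  moves:
    - [0.005, 0.008, -0.004, 0, 0, 0]
    - [0.005, 0.008, -0.004, 0, 0, 0]
    - [0.005, 0.008, -0.004, 0, 0, 0]
    - [0.005, 0.008, -0.004, 0, 0, 0]
    - [0.005, 0.008, -0.004, 0, 0, 0]
    - [0.005, 0.008, -0.12, 0, 0, 0]
    - [0.005, 0.008, -0.3, 0, 0, 0]
    - [-0.267, -0.84, -0.411, 0, 0, -0.037]
    - [-0.267, -0.84, -0.411, 0, 0, -0.037]
    - [-0.267, -0.84, -0.411, 0, 0, -0.037]
    - [-0.267, -0.84, -0.411, 0, 0, -0.037]
    - [-0.267, -0.84, -0.411, 0, 0, -0.037]
  grip: 0

```text
time_s: 9.15
position: [0.4795, 0.2518, 0.141]
tcp_rot: [[0.995, 0.095, -0.001], [0.095, -0.995, 0.001], [-0.001, -0.001, -1.0]]
force: [1.2, -0.2, -1.1]
opening: 0.206
grasp_force: 30.0
```

send_rows:
  moves:
    - [-0.346, -0.441, 0.26, 0, 0, 0]
    - [-0.346, -0.441, 0.26, 0, 0, 0]
    - [-0.346, -0.441, 0.26, 0, 0, 0]
    - [-0.346, -0.441, 0.26, 0, 0, 0]
    - [-0.346, -0.441, 0.38, 0, 0, 0]
    - [-0.346, -0.441, 0.46, 0, 0, 0]
    - [-0.346, -0.441, 0.5, 0, 0, 0]
    - [-0.346, -0.441, 0.52, 0, 0, 0]
    - [-0.346, -0.441, 0.52, 0, 0, 0]

```text
time_s: 10.05
position: [0.3858, 0.3503, 0.0104]
tcp_rot: [[0.996, 0.091, -0.0], [0.091, -0.996, -0.0], [-0.0, 0.0, -1.0]]
force: [-0.2, 0.3, -1.0]
opening: 0.202
grasp_force: 30.0
```

send_rows:
  moves:
    - [0, 0, 0, 0, 0, 0]
    - [0, 0, 0, 0, 0, 0]
    - [0, 0, 0, 0, 0, 0]
    - [0, 0, -0.2, 0, 0, 0]
    - [0, 0, -0.4, 0, 0, 0]
    - [0.098, 0.94, -0.564, 0, 0, 0.02]
    - [0.098, 0.94, -0.564, 0, 0, 0.02]
    - [0.098, 0.94, -0.564, 0, 0, 0.02]
    - [0.098, 0.94, -0.564, 0, 0, 0.02]
    - [0.098, 0.94, -0.564, 0, 0, 0.02]
    - [0.098, 0.94, -0.564, 0, 0, 0.02]
    - [0.098, 0.94, -0.564, 0, 0, 0.02]
  grip: 0.38

```text
time_s: 11.25
position: [0.4317, 0.1181, 0.1521]
tcp_rot: [[0.998, 0.058, 0.001], [0.058, -0.998, 0.0], [0.001, -0.0, -1.0]]
force: [0.0, 0.8, -0.3]
opening: 0.379
grasp_force: 0.0
```

Run:
```python
from h import *
s,p,d=shot('w6'); P=cloud(w2c('wrist',s),d); z=P[...,2]; print(s['position'],s['opening'],s['grasp_force'])
rects(P,(z>.044)&(z<.058)&(np.hypot(P[...,0]-.534,P[...,1])<.12))
chain([[([.4956,.0332,.08],-71.7,4),([.4956,.0332,.039],-71.7,4)]])
```

```text
[0.43171881 0.11809347 0.15209695] 0.3793965881758081 0.0
c [521.2 -41. ] sides [29.5 18.9] yaw 3.5 z 51.0 n 1208 box [487  88  35  42]
c [495.4  33.3] sides [30.  18.4] yaw 18.7 z 51.0 n 1035 box [385 116  31  45]
CALL
4 x row [0.237, 0.358, 0.287, -0.0, -0.0, -0.165]  mm [59.2 89.5 71.8]  deg [ -0.   -0.  -14.9]
4 x row [0.237, 0.358, 0.451, -0.0, -0.0, -0.165]  mm [ 59.2  89.5 112.8]  deg [ -0.   -0.  -14.9]
```

send_rows:
  moves:
    - [0.237, 0.358, 0.22, 0, 0, -0.165]
    - [0.237, 0.358, 0.22, 0, 0, -0.165]
    - [0.237, 0.358, 0.29, 0, 0, -0.165]
    - [0.237, 0.358, 0.37, 0, 0, -0.165]
    - [0.237, 0.358, 0.42, 0, 0, -0.165]
    - [0.237, 0.358, 0.446, 0, 0, -0.165]
    - [0.237, 0.358, 0.446, 0, 0, -0.165]
  grip: 0.45

```text
time_s: 12.0
position: [0.495, 0.0345, 0.0395]
tcp_rot: [[0.949, 0.317, -0.002], [0.317, -0.949, 0.0], [-0.002, -0.001, -1.0]]
force: [0.6, -0.5, 0.2]
opening: 0.451
grasp_force: 0.0
```

Run:
```python
from h import *
s=readout.read_state(); print(s['position'],s['force'],s['opening'])
chain([[([.4956,.0332,.039],-71.7,5),([.4956,.0332,.13],-71.7,3),([.48,.24,.14],-84.6,5)],[([.4421,.2848,.07],-84.6,5),([.4421,.2848,.009],-84.6,4)],
 [([.4421,.2848,.009],-84.6,3),([.4421,.2848,.12],-84.6,3),([.45,.045,.15],-86.5,6)]])
```

```text
[0.49499425 0.03445026 0.03949154] [ 0.64158387 -0.51032331  0.21525655] 0.451081634601676
CALL
5 x row [0.001, 0.006, 0.002, -0.001, 0.001, 0.002]  mm [0.2 1.4 0.5]  deg [-0.1  0.1  0.2]
3 x row [0.0, 0.005, -0.362, -0.001, 0.001, 0.002]  mm [  0.    1.3 -90.5]  deg [-0.1  0.1  0.2]
5 x row [0.203, -0.799, -0.402, -0.001, 0.001, 0.145]  mm [  50.7 -199.8 -100.4]  deg [-0.   0.1 13.1]
CALL
5 x row [-0.134, -0.193, 0.28, 0.0, 0.0, 0.0]  mm [-33.5 -48.2  70. ]  deg [0. 0. 0.]
4 x row [-0.134, -0.193, 0.524, 0.0, 0.0, 0.0]  mm [-33.5 -48.2 131. ]  deg [0. 0. 0.]
CALL
3 x row [0.0, 0.0, 0.0, 0.0, 0.0, 0.0]  mm [0. 0. 0.]  deg [0. 0. 0.]
3 x row [0.0, 0.0, -0.444, 0.0, 0.0, 0.0]  mm [   0.    0. -111.]  deg [0. 0. 0.]
6 x row [-0.059, 0.958, -0.564, 0.0, 0.0, 0.021]  mm [ -14.7  239.5 -141. ]  deg [0.  0.  1.9]
```

send_rows:
  moves:
    - [0, 0.005, 0, 0, 0, 0]
    - [0, 0.005, 0, 0, 0, 0]
    - [0, 0.005, 0, 0, 0, 0]
    - [0, 0.005, 0, 0, 0, 0]
    - [0, 0.005, 0, 0, 0, 0]
    - [0, 0.005, -0.12, 0, 0, 0]
    - [0, 0.005, -0.3, 0, 0, 0]
    - [0.203, -0.8, -0.402, 0, 0, 0.145]
    - [0.203, -0.8, -0.402, 0, 0, 0.145]
    - [0.203, -0.8, -0.402, 0, 0, 0.145]
    - [0.203, -0.8, -0.402, 0, 0, 0.145]
    - [0.203, -0.8, -0.402, 0, 0, 0.145]
  grip: 0

```text
time_s: 13.2
position: [0.4808, 0.2429, 0.1413]
tcp_rot: [[0.995, 0.096, 0.002], [0.096, -0.995, 0.002], [0.002, -0.001, -1.0]]
force: [0.1, -1.1, -0.6]
opening: 0.204
grasp_force: 30.0
```

send_rows:
  moves:
    - [-0.134, -0.193, 0.2, 0, 0, 0]
    - [-0.134, -0.193, 0.26, 0, 0, 0]
    - [-0.134, -0.193, 0.26, 0, 0, 0]
    - [-0.134, -0.193, 0.38, 0, 0, 0]
    - [-0.134, -0.193, 0.46, 0, 0, 0]
    - [-0.134, -0.193, 0.5, 0, 0, 0]
    - [-0.134, -0.193, 0.52, 0, 0, 0]
    - [-0.134, -0.193, 0.52, 0, 0, 0]

```text
time_s: 14.0
position: [0.4442, 0.2834, 0.0107]
tcp_rot: [[0.996, 0.091, 0.0], [0.091, -0.996, 0.0], [0.0, 0.0, -1.0]]
force: [0.0, -0.2, 0.0]
opening: 0.198
grasp_force: 30.0
```

send_rows:
  moves:
    - [0, 0, 0, 0, 0, 0]
    - [0, 0, 0, 0, 0, 0]
    - [0, 0, 0, 0, 0, 0]
    - [0, 0, -0.2, 0, 0, 0]
    - [0, 0, -0.4, 0, 0, 0]
    - [-0.059, 0.958, -0.564, 0, 0, 0.021]
    - [-0.059, 0.958, -0.564, 0, 0, 0.021]
    - [-0.059, 0.958, -0.564, 0, 0, 0.021]
    - [-0.059, 0.958, -0.564, 0, 0, 0.021]
    - [-0.059, 0.958, -0.564, 0, 0, 0.021]
    - [-0.059, 0.958, -0.564, 0, 0, 0.021]
    - [-0.059, 0.958, -0.564, 0, 0, 0.021]
  grip: 0.38

```text
time_s: 15.2
position: [0.451, 0.0433, 0.1521]
tcp_rot: [[0.998, 0.056, 0.001], [0.056, -0.998, 0.0], [0.001, -0.0, -1.0]]
force: [0.2, 0.1, -1.5]
opening: 0.383
grasp_force: 0.0
```

Run:
```python
from h import *
s,p,d=shot('w7'); P=cloud(w2c('wrist',s),d); z=P[...,2]; print(s['position'],s['opening'],s['grasp_force'])
rects(P,(z>.044)&(z<.058)&(np.hypot(P[...,0]-.534,P[...,1])<.12))
chain([[([.5212,-.0412,.08],-86.5,4),([.5212,-.0412,.039],-86.5,4)],[([.5212,-.0412,.039],-86.5,5),([.5212,-.0412,.13],-86.5,3),([.49,.19,.14],-84.6,5)],
[([.4353,.3565,.06],-84.6,5),([.4353,.3565,.009],-84.6,4)],
 [([.4353,.3565,.009],-84.6,3),([.4353,.3565,.12],-84.6,3),([.6,.29,.25],-90,6)]])
```

```text
[0.45095268 0.04325555 0.15206516] 0.38279766780402347 0.0
c [521.1 -41.2] sides [29.7 18.5] yaw 3.6 z 51.0 n 1057 box [387 109  29  41]
CALL
4 x row [0.262, 0.358, 0.287, -0.0, -0.0, -0.002]  mm [65.6 89.5 71.7]  deg [-0.  -0.  -0.2]
4 x row [0.262, 0.358, 0.451, -0.0, -0.0, -0.002]  mm [ 65.6  89.5 112.7]  deg [-0.  -0.  -0.2]
CALL
5 x row [0.0, 0.0, 0.0, 0.0, 0.0, 0.0]  mm [0. 0. 0.]  deg [0. 0. 0.]
3 x row [0.0, 0.0, -0.364, 0.0, 0.0, 0.0]  mm [  0.   0. -91.]  deg [0. 0. 0.]
5 x row [-0.068, -0.931, -0.404, 0.0, 0.0, -0.021]  mm [ -17.  -232.7 -101. ]  deg [ 0.   0.  -1.9]
CALL
5 x row [-0.155, -0.684, 0.32, 0.0, 0.0, 0.0]  mm [ -38.8 -170.9   80. ]  deg [0. 0. 0.]
4 x row [-0.155, -0.684, 0.524, 0.0, 0.0, 0.0]  mm [ -38.8 -170.9  131. ]  deg [0. 0. 0.]
CALL
3 x row [0.0, 0.0, 0.0, 0.0, 0.0, 0.0]  mm [0. 0. 0.]  deg [0. 0. 0.]
3 x row [0.0, 0.0, -0.444, 0.0, 0.0, 0.0]  mm [   0.    0. -111.]  deg [0. 0. 0.]
6 x row [0.631, 0.327, -0.964, 0.0, 0.0, 0.06]  mm [ 157.7   81.7 -241. ]  deg [0.  0.  5.4]
```

send_rows:
  moves:
    - [0.262, 0.358, 0.22, 0, 0, -0.002]
    - [0.262, 0.358, 0.22, 0, 0, -0.002]
    - [0.262, 0.358, 0.29, 0, 0, -0.002]
    - [0.262, 0.358, 0.37, 0, 0, -0.002]
    - [0.262, 0.358, 0.42, 0, 0, -0.002]
    - [0.262, 0.358, 0.448, 0, 0, -0.002]
    - [0.262, 0.358, 0.448, 0, 0, -0.002]
  grip: 0.45

```text
time_s: 15.95
position: [0.5205, -0.0398, 0.0389]
tcp_rot: [[0.998, 0.064, -0.002], [0.064, -0.998, 0.001], [-0.002, -0.001, -1.0]]
force: [-0.6, 0.8, -0.3]
opening: 0.449
grasp_force: 0.0
```

send_rows:
  moves:
    - [0, 0, 0, 0, 0, 0]
    - [0, 0, 0, 0, 0, 0]
    - [0, 0, 0, 0, 0, 0]
    - [0, 0, 0, 0, 0, 0]
    - [0, 0, 0, 0, 0, 0]
    - [0, 0, -0.12, 0, 0, 0]
    - [0, 0, -0.3, 0, 0, 0]
    - [-0.068, -0.931, -0.404, 0, 0, -0.021]
    - [-0.068, -0.931, -0.404, 0, 0, -0.021]
    - [-0.068, -0.931, -0.404, 0, 0, -0.021]
    - [-0.068, -0.931, -0.404, 0, 0, -0.021]
    - [-0.068, -0.931, -0.404, 0, 0, -0.021]
  grip: 0

```text
time_s: 17.15
position: [0.489, 0.1924, 0.1409]
tcp_rot: [[0.995, 0.097, 0.0], [0.097, -0.995, 0.0], [0.0, -0.0, -1.0]]
force: [0.3, -0.4, -0.1]
opening: 0.202
grasp_force: 30.0
```

send_rows:
  moves:
    - [-0.155, -0.684, 0.2, 0, 0, 0]
    - [-0.155, -0.684, 0.26, 0, 0, 0]
    - [-0.155, -0.684, 0.26, 0, 0, 0]
    - [-0.155, -0.684, 0.26, 0, 0, 0]
    - [-0.155, -0.684, 0.38, 0, 0, 0]
    - [-0.155, -0.684, 0.46, 0, 0, 0]
    - [-0.155, -0.684, 0.5, 0, 0, 0]
    - [-0.155, -0.684, 0.52, 0, 0, 0]
    - [-0.155, -0.684, 0.52, 0, 0, 0]

```text
time_s: 18.05
position: [0.4354, 0.3561, 0.0105]
tcp_rot: [[0.996, 0.095, -0.0], [0.095, -0.996, -0.0], [-0.0, 0.0, -1.0]]
force: [-0.1, -0.3, -0.3]
opening: 0.201
grasp_force: 30.0
```

send_rows:
  moves:
    - [0, 0, 0, 0, 0, 0]
    - [0, 0, 0, 0, 0, 0]
    - [0, 0, 0, 0, 0, 0]
    - [0, 0, -0.2, 0, 0, 0]
    - [0, 0, -0.4, 0, 0, 0]
    - [0.348, 0.34, -0.964, 0, 0, 0.06]
    - [0.348, 0.34, -0.964, 0, 0, 0.06]
    - [0.348, 0.34, -0.964, 0, 0, 0.06]
    - [0.348, 0.34, -0.964, 0, 0, 0.06]
    - [0.348, 0.34, -0.964, 0, 0, 0.06]
    - [0.348, 0.34, -0.964, 0, 0, 0.06]
    - [0.348, 0.34, -0.964, 0, 0, 0.06]
  grip: 0.38

```text
time_s: 19.25
position: [0.5279, 0.28, 0.2501]
tcp_rot: [[1.0, 0.002, -0.004], [0.002, -1.0, -0.001], [-0.004, 0.001, -1.0]]
force: [-1.0, 0.3, -0.2]
opening: 0.378
grasp_force: 0.0
```

Run:
```python
from h import *
s,p,d=shot('w8'); P=cloud(w2c('wrist',s),d); z=P[...,2]; print(s['position'],s['opening'],s['grasp_force'])
rects(P,(z>.0045)&(z<.012)&(P[...,0]>.5)); 
rects(P,(z>.005)&(z<.015)&(P[...,0]>.3)&(P[...,0]<.5),200)
rects(P,(z>.015)&(z<.021)&(P[...,0]<.5),30)
rects(P,(z>.044)&(z<.058)&(np.hypot(P[...,0]-.534,P[...,1])<.12))
```

```text
[0.5278548  0.28001705 0.25014589] 0.37809717405355864 0.0
c [625.5 287.4] sides [108.2  60.1] yaw 79.2 z 8.1 n 5357 box [229  56 103  75]
c [604.4   9.3] sides [86.5  0.7] yaw -75.1 z 8.2 n 92 box [483 104  77  21]
c [579.5 462.9] sides [43.6 14.5] yaw 7.5 z 8.3 n 101 box [116 117  21  39]
c [580.9  87. ] sides [63.8 23.9] yaw -50.4 z 8.3 n 114 box [430 125  52  36]
c [525.1  96.9] sides [51.   1.4] yaw 15.2 z 8.4 n 103 box [433 162   9  41]
c [466.2 323. ] sides [157.9   1.6] yaw -83.9 z 10.2 n 308 box [188 222 127  15]
c [472.   82.6] sides [57.7  1.1] yaw 15.1 z 17.7 n 93 box [442 204   9  45]
c [466.1 323.1] sides [158.7   1.2] yaw -83.8 z 18.1 n 194 box [187 224 129  14]
c [443.7 282.6] sides [30.1 18. ] yaw 4.9 z 19.7 n 311 box [276 235  16  25]
c [435.1 354.9] sides [30.8 18.4] yaw 6.3 z 19.7 n 307 box [217 242  17  24]
c [399.8 280.6] sides [18.  15.1] yaw -89.8 z 19.6 n 162 box [278 273  15  13]
```

View pics/w8.png

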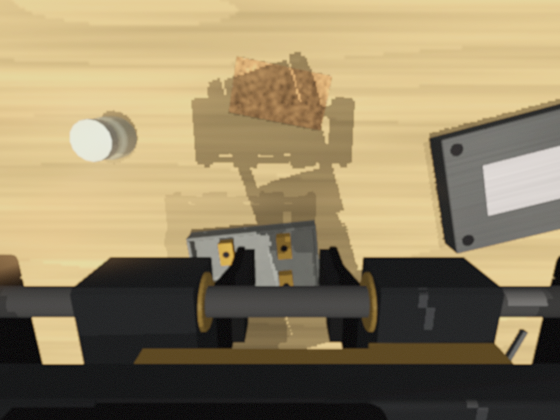

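Run:
```python
from h import *
for t in ('w3','w5','w7'):
    c,p,d=load(t); P=cloud(c,d); z=P[...,2]; print(t); m=(z>.031)&(z<.054)&(np.hypot(P[...,0]-.534,P[...,1])<.14); m[:, :]&=True; rects(P,cv2.morphologyEx(m.astype(np.uint8),cv2.MORPH_OPEN,np.ones((3,3)))>0,1500)
print(np.round(readout.read_state()['joint_positions'],1))
f=chain([[([.6254,.2873,.1],-10.8,10)],[([.6254,.2873,.03],-10.8,3),([.6254,.2873,.003],-10.8,3)]])
```

```text
w3
c [534.1   0.8] sides [190.4 139.9] yaw -75.0 z 35.3 n 37001 box [304  42 246 215]
w5
c [534.   1.] sides [190.  139.8] yaw -75.0 z 35.2 n 38530 box [248  46 252 217]
w7
c [534.   1.] sides [190.1 140.5] yaw -74.9 z 35.2 n 43701 box [207   0 264 215]
[ 17.3  26.5  84.2   0.   69.6 107.1]
CALL
10 x row [0.393, -0.028, 0.598, -0.001, 0.003, -0.879]  mm [ 98.3  -7.  149.5]  deg [ -0.1   0.2 -79.1]
CALL
3 x row [0.0, 0.0, 0.28, 0.0, 0.0, 0.0]  mm [ 0.  0. 70.]  deg [0. 0. 0.]
3 x row [0.0, 0.0, 0.388, 0.0, 0.0, 0.0]  mm [ 0.  0. 97.]  deg [0. 0. 0.]
```

send_rows:
  moves:
    - [0.393, -0.028, 0.59, 0, 0, -0.879]
    - [0.393, -0.028, 0.59, 0, 0, -0.879]
    - [0.393, -0.028, 0.59, 0, 0, -0.879]
    - [0.393, -0.028, 0.59, 0, 0, -0.879]
    - [0.393, -0.028, 0.59, 0, 0, -0.879]
    - [0.393, -0.028, 0.59, 0, 0, -0.879]
    - [0.393, -0.028, 0.59, 0, 0, -0.879]
    - [0.393, -0.028, 0.59, 0, 0, -0.879]
    - [0.393, -0.028, 0.59, 0, 0, -0.879]
    - [0.393, -0.028, 0.59, 0, 0, -0.879]
    - [0.393, -0.028, 0.59, 0, 0, -0.879]
  grip: 0.94

```text
time_s: 20.4
position: [0.6262, 0.2878, 0.1023]
tcp_rot: [[0.187, 0.982, -0.004], [0.982, -0.187, -0.001], [-0.001, -0.003, -1.0]]
force: [-0.8, 0.6, 0.8]
opening: 0.941
grasp_force: 0.0
```

Run:
```python
from h import *
s,p,d=shot('w9'); P=cloud(w2c('wrist',s),d); z=P[...,2]; print(s['position'],s['opening'])
rects(P,(z>.0045)&(z<.012)&(P[...,0]>.5),300); 
f=chain([[([.6254,.2873,.03],-10.8,3),([.6254,.2873,.003],-10.8,3)]])
```

```text
[0.62617602 0.28778489 0.10232295] 0.9410936233317714
c [625.4 287. ] sides [108.2  60.1] yaw 79.2 z 8.1 n 10020 box [246 145  81 132]
c [812.2 246.4] sides [45.1 21.4] yaw 31.3 z 8.3 n 341 box [506 212  54  37]
CALL
3 x row [-0.002, -0.003, 0.29, -0.002, 0.001, 0.0]  mm [-0.5 -0.8 72.6]  deg [-0.2  0.1  0. ]
3 x row [-0.002, -0.003, 0.398, -0.002, 0.001, 0.0]  mm [-0.5 -0.7 99.6]  deg [-0.2  0.1  0. ]
```

View pics/w9.png

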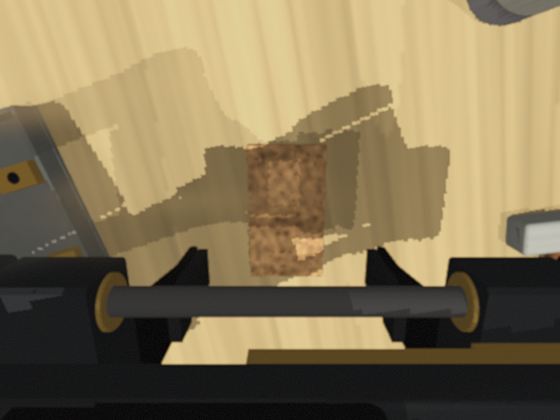

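send_rows:
  moves:
    - [-0.002, -0.002, 0.15, 0, 0, 0]
    - [-0.002, -0.002, 0.28, 0, 0, 0]
    - [-0.002, -0.002, 0.35, 0, 0, 0]
    - [-0.002, -0.002, 0.38, 0, 0, 0]
    - [-0.002, -0.002, 0.392, 0, 0, 0]
    - [-0.002, -0.002, 0.392, 0, 0, 0]
    - [-0.002, -0.002, 0.392, 0, 0, 0]

```text
time_s: 21.15
position: [0.6287, 0.2871, 0.0076]
tcp_rot: [[0.188, 0.982, 0.003], [0.982, -0.188, 0.001], [0.001, 0.003, -1.0]]
force: [-0.1, 0.0, -0.4]
opening: 0.942
grasp_force: 0.0
```

Run:
```python
from h import *
s=readout.read_state();print(s['position'],s['opening'],s['force'])
f=chain([[([.6254,.2872,.003],-10.8,3)],[([.6254,.2872,.13],-10.8,3),([.58,.1,.15],15,6)]])
```

```text
[0.62873061 0.28707035 0.00758405] 0.9416051087819362 [-0.05209442  0.00600406 -0.40770289]
CALL
3 x row [-0.002, -0.013, 0.018, 0.002, -0.001, -0.0]  mm [-0.5 -3.3  4.6]  deg [ 0.1 -0.1 -0. ]
CALL
3 x row [0.0, 0.0, -0.508, 0.0, 0.0, 0.0]  mm [   0.    0. -127.]  deg [0. 0. 0.]
6 x row [-0.77, -0.038, -0.588, 0.0, 0.0, -0.287]  mm [-192.4   -9.5 -147. ]  deg [  0.    0.  -25.8]
```

send_rows:
  moves:
    - [-0.002, -0.008, 0.014, 0, 0, 0]
    - [-0.002, -0.008, 0.014, 0, 0, 0]
    - [-0.002, -0.008, 0.014, 0, 0, 0]

```text
time_s: 21.45
position: [0.6255, 0.2866, 0.0029]
tcp_rot: [[0.188, 0.982, 0.0], [0.982, -0.188, 0.0], [0.0, 0.0, -1.0]]
force: [-0.4, 0.1, 0.2]
opening: 0.941
grasp_force: 0.0
```

Run:
```python
from h import *
for i in range(4):
    s=readout.read_state();print(s['position'],s['opening'],s['force']); viewer.capture('top')
```

```text
[0.62548643 0.28661652 0.00294745] 0.9408893448383923 [-0.41537226  0.06302421  0.15310838]
[0.62557852 0.2866257  0.00288254] 0.9380710763754909 [-0.2153791   0.65631414 -0.03982379]
[0.6256152  0.28664429 0.00282911] 0.9393104472323234 [ 0.33974566 -0.63419615  0.34729599]
[0.62561132 0.28662163 0.00273696] 0.9437372670499709 [-0.49052925  0.41882486  0.20702223]
```

send_rows:
  moves:
    - [0.002, 0, 0, 0, 0, 0]
    - [0.002, 0, 0, 0, 0, 0]
    - [0.002, 0, 0, 0, 0, 0]
    - [0.002, 0, 0, 0, 0, 0]
    - [0.002, 0, 0, 0, 0, 0]
    - [0.002, 0, 0, 0, 0, 0]
    - [0.002, 0, 0, 0, 0, 0]
    - [0.002, 0, 0, 0, 0, 0]
  grip: 0

```text
time_s: 22.45
position: [0.6256, 0.2871, 0.0025]
tcp_rot: [[0.188, 0.982, -0.0], [0.982, -0.188, 0.0], [-0.0, -0.0, -1.0]]
force: [-0.2, -0.1, -0.7]
opening: 0.685
grasp_force: 30.0
```

Run:
```python
from h import *
s=readout.read_state();print(s['position'],s['opening'],s['force'],s['grasp_force'])
f=chain([[([.6254,.2872,.03],-10.8,3),([.6254,.2872,.13],-10.8,3),([.58,.1,.14],15,6)]])
```

```text
[0.62555579 0.28707319 0.00251749] 0.6845580095523468 [-0.17566009 -0.09025959 -0.73860045] 29.999853372573853
CALL
3 x row [0.0, -0.001, -0.11, -0.0, 0.0, -0.0]  mm [  0.1  -0.2 -27.5]  deg [-0.  0. -0.]
3 x row [0.0, -0.001, -0.51, -0.0, 0.0, -0.0]  mm [ 1.000e-01 -2.000e-01 -1.275e+02]  deg [-0.  0. -0.]
6 x row [-0.769, -0.038, -0.55, -0.0, -0.0, -0.287]  mm [-192.3   -9.6 -137.5]  deg [ -0.   -0.  -25.8]
```

send_rows:
  moves:
    - [0, 0, -0.05, 0, 0, 0]
    - [0, 0, -0.15, 0, 0, 0]
    - [0, 0, -0.3, 0, 0, 0]
    - [0, 0, -0.45, 0, 0, 0]
    - [-0.2, -0.01, -0.55, 0, 0, -0.07]
    - [-0.37, -0.02, -0.55, 0, 0, -0.14]
    - [-0.53, -0.03, -0.55, 0, 0, -0.21]
    - [-0.68, -0.035, -0.55, 0, 0, -0.26]
    - [-0.769, -0.038, -0.55, 0, 0, -0.287]
    - [-0.769, -0.038, -0.55, 0, 0, -0.287]

```text
time_s: 23.45
position: [0.5795, 0.0972, 0.141]
tcp_rot: [[-0.256, 0.967, -0.0], [0.967, 0.256, -0.001], [-0.001, -0.0, -1.0]]
force: [0.8, 0.8, -0.6]
opening: 0.685
grasp_force: 30.0
```

send_rows:
  moves:
    - [0, 0, 0, 0, 0, 0]
    - [0, 0, 0, 0, 0, 0]
    - [0, 0, 0, 0, 0, 0]

```text
time_s: 23.75
position: [0.5804, 0.1013, 0.1402]
tcp_rot: [[-0.26, 0.966, 0.0], [0.966, 0.26, 0.0], [0.0, 0.001, -1.0]]
force: [-0.1, -0.0, -1.7]
opening: 0.681
grasp_force: 30.0
```

Run:
```python
from h import *
s,p,d=shot('w10'); P=cloud(w2c('wrist',s),d); z=P[...,2]; print(s['position'],s['opening'],s['grasp_force'])
rects(P,(z>.13)&(z<.16),300)
f=chain([[([.534,.001,.07],15,8)],[([.534,.001,.0385],15,6)]])
```

```text
[0.58038207 0.10125746 0.14019037] 0.6811708150134539 29.999809563159943
c [574.  122.8] sides [77.8 64.2] yaw 15.4 z 145.8 n 16382 box [203 160 168 126]
c [589.6  64.9] sides [60.  20.5] yaw 15.5 z 145.8 n 3445 box [230 318 113  31]
CALL
8 x row [-0.339, -0.283, 0.28, 0.0, -0.0, 0.001]  mm [-84.7 -70.8  70.1]  deg [ 0.  -0.   0.1]
CALL
6 x row [0.0, 0.0, 0.126, 0.0, 0.0, 0.0]  mm [ 0.   0.  31.5]  deg [0. 0. 0.]
```

View pics/w10.png

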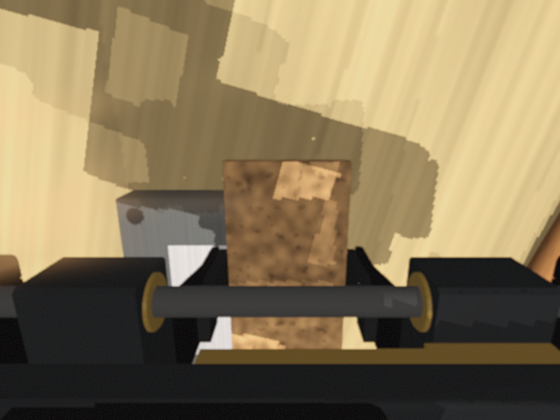

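Run:
```python
from h import *
c,p,d=load('w10'); P=cloud(c,d); z=P[...,2]; y=np.array([-.2588,.9659]); x=np.array([.9659,.2588])
m=(z>.142)&(z<.149); q=P[m][:,:2]-[.58038,.10126]; v=q@y*1e3; u=q@x*1e3
print('far end v',v.max(),np.percentile(v,99.8)); k=(v>35)&(v<50); print('u range',u[k].min(),u[k].max())
for a,b in((-28,-15),(-15,0),(0,15),(15,28)): kk=(u>a)&(u<b); print(a,v[kk].max())
```

```text
far end v 54.49619235659759 54.32044336629927
u range -30.537153329952098 29.573941585836373
-28 54.36379487110464
-15 54.49619235659759
0 54.46130263495883
15 54.45182141676582
```

send_rows:
  moves:
    - [-0.17, -0.14, 0, 0, 0, 0]
    - [-0.3, -0.25, 0.05, 0, 0, 0]
    - [-0.339, -0.282, 0.12, 0, 0, 0]
    - [-0.339, -0.282, 0.2, 0, 0, 0]
    - [-0.339, -0.282, 0.28, 0, 0, 0]
    - [-0.339, -0.282, 0.33, 0, 0, 0]
    - [-0.339, -0.282, 0.36, 0, 0, 0]
    - [-0.339, -0.282, 0.36, 0, 0, 0]
    - [-0.339, -0.282, 0.36, 0, 0, 0]
    - [-0.339, -0.282, 0.36, 0, 0, 0]

```text
time_s: 24.8
position: [0.5347, 0.0, 0.0508]
tcp_rot: [[-0.259, 0.966, 0.002], [0.966, 0.259, -0.0], [-0.001, 0.002, -1.0]]
force: [-0.7, -0.2, -1.3]
opening: 0.677
grasp_force: 30.0
```

Run:
```python
from h import *
viewer.capture('top'); s=readout.read_state(); print(s['position'],s['opening'],s['grasp_force'])
f=chain([[([.5345,.001,.0382],15,8)]])
```

```text
[ 5.34629388e-01 -2.23373847e-05  5.08290729e-02] 0.6850804751893043 29.999581575393677
CALL
8 x row [0.004, 0.0, 0.051, 0.001, 0.0, 0.0]  mm [ 1.   0.1 12.6]  deg [0.1 0.  0. ]
```

send_rows:
  moves:
    - [0.004, 0, 0.015, 0, 0, 0]
    - [0.004, 0, 0.03, 0, 0, 0]
    - [0.004, 0, 0.04, 0, 0, 0]
    - [0.004, 0, 0.047, 0, 0, 0]
    - [0.004, 0, 0.051, 0, 0, 0]
    - [0.004, 0, 0.051, 0, 0, 0]
    - [0.004, 0, 0.051, 0, 0, 0]

```text
time_s: 25.55
position: [0.5335, 0.0009, 0.0375]
tcp_rot: [[-0.259, 0.966, -0.0], [0.966, 0.259, 0.0], [0.0, -0.0, -1.0]]
force: [-2.2, 0.9, 2.2]
opening: 0.683
grasp_force: 30.0
```

Run:
```python
from h import *
viewer.capture('top'); s=readout.read_state(); print(s['position'],s['opening'],s['force'])
f=chain([[([.5345,.001,.0378],15,8)]])
```

```text
[0.53352256 0.00089548 0.03744728] 0.6837768353639411 [-0.7248551   0.05667565  2.92450205]
CALL
8 x row [-0.001, 0.004, -0.001, -0.0, -0.0, 0.0]  mm [-0.2  1.  -0.4]  deg [-0. -0.  0.]
```

send_rows:
  moves:
    - [0, 0, -0.003, 0, 0, 0]
    - [0, 0.003, -0.003, 0, 0, 0]
    - [0, 0.003, -0.003, 0, 0, 0]
    - [0, 0.003, -0.001, 0, 0, 0]
    - [0, 0.003, -0.001, 0, 0, 0]

```text
time_s: 26.1
position: [0.5345, 0.0011, 0.0375]
tcp_rot: [[-0.259, 0.966, 0.0], [0.966, 0.259, 0.0], [-0.0, 0.0, -1.0]]
force: [1.2, 0.4, -2.4]
opening: 0.678
grasp_force: 30.0
```

send_rows:
  moves:
    - [0, 0, 0, 0, 0, 0]
    - [0, 0, 0, 0, 0, 0]
    - [0, 0, 0, 0, 0, 0]
    - [0, 0, 0, 0, 0, 0]
    - [0, 0, -0.1, 0, 0, 0]
    - [0, 0, -0.2, 0, 0, 0]
    - [0, 0, -0.4, 0, 0, 0]
    - [0, 0, -0.6, 0, 0, 0]
    - [0, 0, -0.8, 0, 0, 0]
  grip: 0.92

```text
time_s: 27.0
position: [0.5338, 0.0012, 0.2393]
tcp_rot: [[-0.259, 0.966, -0.001], [0.966, 0.259, 0.0], [0.0, -0.001, -1.0]]
force: [1.2, 0.6, 0.6]
opening: 0.914
grasp_force: 0.0
```

Run:
```python
from h import *
s=readout.read_state(); print(s['position'],s['force'])
chain([[([.534,-.05,.27],-75,11)]])
```

```text
[0.5338401  0.00122265 0.23933215] [1.22682881 0.59372308 0.60148297]
CALL
11 x row [-0.198, -0.052, -0.123, -0.0, -0.0, -1.0]  mm [-49.5 -13.1 -30.7]  deg [ -0.  -0. -90.]
```

send_rows:
  moves:
    - [-0.3, 0, -0.04, 0, 0, 0]
    - [-0.3, 0, -0.04, 0, 0, 0]
    - [-0.3, 0, -0.04, 0, 0, 0]
    - [-0.3, 0, -0.04, 0, 0, 0]
    - [-0.3, 0, -0.04, 0, 0, 0]
    - [-0.3, 0, -0.04, 0, 0, 0]

```text
time_s: 27.6
position: [0.5531, -0.0701, 0.2469]
tcp_rot: [[-0.26, 0.966, -0.002], [0.966, 0.26, 0.001], [0.001, -0.001, -1.0]]
force: [1.3, 1.1, -1.1]
opening: 0.919
grasp_force: 0.0
```

```bash
cat >> h.py <<'E'
def stack(s,p,d):
    P=cloud(w2c('wrist',s),d); z=P[...,2]; near=np.hypot(P[...,0]-.534,P[...,1])<.14
    f=lambda m:cv2.morphologyEx(m.astype(np.uint8),cv2.MORPH_OPEN,np.ones((3,3)))>0
    for n,m in(('block',(z>.031)&(z<.1)&near),('sheet',(z>.0395)&(z<.1)&near),('plate',(z>.058)&(z<.1)&near)): print(n); rects(P,f(m),800)
E
python3 - <<'E'
from h import *
s,p,d=shot('w11'); print(s['position']); stack(s,p,d)
P=cloud(w2c('wrist',s),d);z=P[...,2];rects(P,(z>.015)&(z<.03)&(P[...,1]<-.15),200)
chain([[([.6076,-.2476,.12],14.7,8)]])
E
```

```text
[ 0.55307543 -0.07011176  0.24692372]
block
c [534.3   0. ] sides [189.9 140.2] yaw -75.0 z 35.4 n 24298 box [218  18 140 186]
sheet
c [534.2   0.6] sides [107.4  60. ] yaw -75.0 z 43.1 n 6206 box [258  61  60 108]
plate
c [ 610.8 -262.2] sides [47.5 43.9] yaw -74.3 z 25.5 n 1041 box [275 318  34  31]
CALL
8 x row [-0.742, 0.026, 0.507, -0.001, -0.001, 0.004]  mm [-185.6    6.5  126.8]  deg [-0.1 -0.1  0.4]
```

View pics/w11.png

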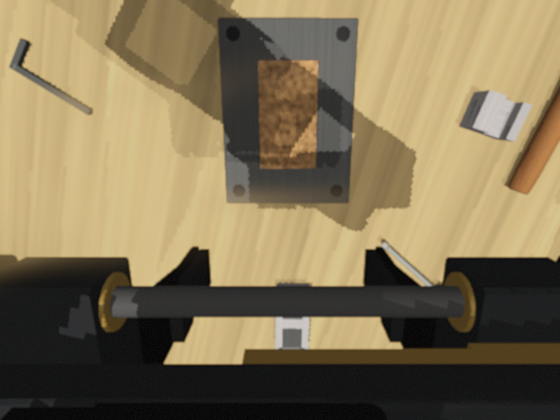

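send_rows:
  moves:
    - [-0.74, 0.026, 0.2, 0, 0, 0.004]
    - [-0.74, 0.026, 0.3, 0, 0, 0.004]
    - [-0.74, 0.026, 0.4, 0, 0, 0.004]
    - [-0.74, 0.026, 0.5, 0, 0, 0.004]
    - [-0.74, 0.026, 0.5, 0, 0, 0.004]
    - [-0.74, 0.026, 0.5, 0, 0, 0.004]
    - [-0.74, 0.026, 0.5, 0, 0, 0.004]
    - [-0.74, 0.026, 0.5, 0, 0, 0.004]
  grip: 0.72

```text
time_s: 28.45
position: [0.6086, -0.2471, 0.1239]
tcp_rot: [[-0.254, 0.967, 0.001], [0.967, 0.254, -0.0], [-0.001, 0.001, -1.0]]
force: [-0.6, -0.5, -0.3]
opening: 0.719
grasp_force: 0.0
```

Run:
```python
from h import *
s,p,d=shot('w12'); print(s['position'],s['opening']); 
P=cloud(w2c('wrist',s),d);z=P[...,2];r=rects(P,(z>.015)&(z<.03)&(P[...,1]<-.15),200)
rects(P,(z>.021)&(z<.03)&(P[...,1]<-.15),200)
chain([[([.6076,-.2476,.004],14.7,8)]])
```

```text
[ 0.60856452 -0.24714472  0.12389991] 0.7188210826616576
c [ 796.4 -170.1] sides [94.2 23.7] yaw -29.0 z 22.5 n 2075 box [496 139  64  86]
c [ 607.2 -247.7] sides [92.  44.2] yaw -75.8 z 25.2 n 6072 box [257 153  58 112]
c [ 436.8 -318.4] sides [33.1 12.2] yaw -75.5 z 22.4 n 440 box [ 49 219  26  38]
c [ 802.3 -173.4] sides [59.2 19.5] yaw -28.1 z 24.0 n 1306 box [516 152  44  65]
c [ 607.2 -247.8] sides [92.  44.2] yaw -75.8 z 25.2 n 6025 box [257 154  58 111]
c [ 437.  -316.9] sides [30.7 11.8] yaw -72.4 z 25.5 n 266 box [ 49 221  22  36]
CALL
8 x row [0.0, -0.006, 0.481, 0.001, 0.001, 0.0]  mm [ 1.000e-01 -1.400e+00  1.203e+02]  deg [0.1 0.1 0. ]
```

send_rows:
  moves:
    - [0, -0.005, 0.15, 0, 0, 0.003]
    - [0, -0.005, 0.28, 0, 0, 0.003]
    - [0, -0.005, 0.38, 0, 0, 0.003]
    - [0, -0.005, 0.44, 0, 0, 0.003]
    - [0, -0.005, 0.468, 0, 0, 0.003]
    - [0, -0.005, 0.468, 0, 0, 0.003]
    - [0, -0.005, 0.468, 0, 0, 0.003]
    - [0, -0.005, 0.468, 0, 0, 0.003]
    - [0, -0.005, 0.468, 0, 0, 0.003]

```text
time_s: 29.4
position: [0.6075, -0.2491, 0.0068]
tcp_rot: [[-0.248, 0.969, 0.002], [0.969, 0.248, -0.001], [-0.002, 0.002, -1.0]]
force: [-0.2, -0.2, 1.1]
opening: 0.721
grasp_force: 0.0
```

Run:
```python
from h import *
s=readout.read_state(); print(s['position'],s['opening']); 
chain([[([.6073,-.2477,.006],14.4,8)]])
```

```text
[ 0.60754091 -0.24913596  0.00678231] 0.72084429498997
CALL
8 x row [0.006, 0.0, 0.003, 0.001, 0.001, -0.0]  mm [1.5 0.1 0.8]  deg [ 0.1  0.1 -0. ]
```

send_rows:
  moves:
    - [0.006, 0, 0.002, 0, 0, 0]
    - [0.006, 0, 0.002, 0, 0, 0]
    - [0.006, 0, 0.002, 0, 0, 0]
    - [0.006, 0, 0.002, 0, 0, 0]

```text
time_s: 29.8
position: [0.6064, -0.2472, 0.005]
tcp_rot: [[-0.248, 0.969, -0.0], [0.969, 0.248, 0.0], [0.0, -0.0, -1.0]]
force: [-0.4, -0.8, 0.2]
opening: 0.723
grasp_force: 0.0
```

send_rows:
  moves:
    - [0, 0, 0, 0, 0, 0]
    - [0, 0, 0, 0, 0, 0]
    - [0, 0, 0, 0, 0, 0]
    - [0, 0, 0, 0, 0, 0]
    - [0, 0, 0, 0, 0, 0]
    - [0, 0, 0, 0, 0, 0]
    - [0, 0, 0, 0, 0, 0]
  grip: 0

```text
time_s: 30.5
position: [0.6067, -0.2472, 0.005]
tcp_rot: [[-0.248, 0.969, 0.0], [0.969, 0.248, -0.0], [-0.0, 0.0, -1.0]]
force: [1.7, 0.1, -1.7]
opening: 0.505
grasp_force: 30.0
```

Run:
```python
from h import *
s=readout.read_state(); print(s['position'],s['opening'],s['grasp_force']); 
chain([[([.6073,-.2477,.14],14.4,8),([.58,-.08,.16],15,8)],[([.58,-.08,.16],15,3)],[([.534,.0009,.07],15,3)]])
```

```text
[ 0.60669096 -0.24723256  0.00501339] 0.504931351410738 29.999704957008362
CALL
8 x row [-0.003, 0.002, -0.54, 0.0, 0.0, -0.0]  mm [  -0.6    0.5 -135. ]  deg [ 0.  0. -0.]
8 x row [0.674, 0.063, -0.62, 0.0, 0.0, -0.007]  mm [ 168.6   15.7 -155. ]  deg [ 0.   0.  -0.6]
CALL
3 x row [0.0, 0.0, 0.0, 0.0, 0.0, 0.0]  mm [0. 0. 0.]  deg [0. 0. 0.]
CALL
3 x row [0.36, -0.094, 0.36, 0.0, 0.0, 0.0]  mm [ 90.  -23.5  90. ]  deg [0. 0. 0.]
```

send_rows:
  moves:
    - [0, 0, -0.05, 0, 0, 0]
    - [0, 0, -0.15, 0, 0, 0]
    - [0, 0, -0.3, 0, 0, 0]
    - [0, 0, -0.45, 0, 0, 0]
    - [0.1, 0.01, -0.58, 0, 0, -0.007]
    - [0.25, 0.02, -0.62, 0, 0, -0.007]
    - [0.4, 0.04, -0.62, 0, 0, -0.007]
    - [0.55, 0.05, -0.62, 0, 0, -0.007]
    - [0.64, 0.06, -0.62, 0, 0, -0.007]
    - [0.674, 0.063, -0.62, 0, 0, -0.007]
    - [0.674, 0.063, -0.62, 0, 0, -0.007]
    - [0.674, 0.063, -0.62, 0, 0, -0.007]

```text
time_s: 31.7
position: [0.5803, -0.0812, 0.1603]
tcp_rot: [[-0.259, 0.966, 0.001], [0.966, 0.259, -0.001], [-0.001, 0.0, -1.0]]
force: [-0.0, -0.1, -3.9]
opening: 0.503
grasp_force: 30.0
```

send_rows:
  moves:
    - [0, 0, 0, 0, 0, 0]
    - [0, 0, 0, 0, 0, 0]
    - [0, 0, 0, 0, 0, 0]

```text
time_s: 32.0
position: [0.58, -0.0811, 0.1599]
tcp_rot: [[-0.258, 0.966, -0.0], [0.966, 0.258, -0.0], [-0.0, -0.0, -1.0]]
force: [-0.1, -0.2, -4.2]
opening: 0.502
grasp_force: 30.0
```

Run:
```python
from h import *
s,p,d=shot('w13'); print(s['position'],s['opening']); P=cloud(w2c('wrist',s),d); z=P[...,2]
R=s['tcp_rot']; x,y=R[:2,0],R[:2,1]; m=(z>s['position'][2]+.013)&(z<s['position'][2]+.023)
q=P[m][:,:2]-s['position'][:2]; v=q@x*1e3; u=q@y*1e3
print('top z',np.median(z[m]),'far end',v.max()); 
for a,b in((-20,-10),(-10,0),(0,10),(10,20)): kk=(u>a)&(u<b); print(a,v[kk].max())
for a in (25,30,35,40): k=(v>a)&(v<a+5); print('u range',u[k].min(),u[k].max())
chain([[([.534,.0009,.1],15,3)],[([.534,.0009,.049],15,3)]])
```

```text
[ 0.57997901 -0.08106953  0.15990138] 0.501765436285164
top z 0.18007423329316363 far end 45.57306020167012
-20 45.51288140134845
-10 45.57306020167012
0 45.56396010027841
10 45.55886097448599
u range -22.349269885739467 21.73595165392373
u range -22.273799253977128 21.410974920300536
u range -22.50976563819095 21.678476036565154
u range -22.36055069782292 21.480092648729475
CALL
3 x row [0.363, -0.093, 0.24, -0.0, 0.0, -0.001]  mm [ 90.8 -23.3  59.9]  deg [-0.   0.  -0.1]
CALL
3 x row [0.0, 0.0, 0.204, 0.0, 0.0, 0.0]  mm [ 0.  0. 51.]  deg [0. 0. 0.]
```

send_rows:
  moves:
    - [0.15, -0.04, 0, 0, 0, 0]
    - [0.28, -0.07, 0.05, 0, 0, 0]
    - [0.363, -0.091, 0.15, 0, 0, -0.001]
    - [0.363, -0.091, 0.25, 0, 0, -0.001]
    - [0.363, -0.091, 0.33, 0, 0, -0.001]
    - [0.363, -0.091, 0.38, 0, 0, -0.001]
    - [0.363, -0.091, 0.4, 0, 0, -0.001]
    - [0.363, -0.091, 0.4, 0, 0, -0.001]
    - [0.363, -0.091, 0.4, 0, 0, -0.001]
    - [0.363, -0.091, 0.4, 0, 0, -0.001]
    - [0.363, -0.091, 0.4, 0, 0, -0.001]

```text
time_s: 33.15
position: [0.535, 0.0015, 0.0609]
tcp_rot: [[-0.26, 0.966, 0.002], [0.966, 0.26, -0.0], [-0.001, 0.002, -1.0]]
force: [0.7, 0.2, -3.7]
opening: 0.503
grasp_force: 30.0
```

Run:
```python
from h import *
s=readout.read_state(); print(s['position'],s['force'])
chain([[([.5345,.0009,.0485],15,3)]])
```

```text
[0.53499153 0.00147646 0.06085938] [ 0.71669731  0.19264165 -3.66911284]
CALL
3 x row [-0.002, -0.003, 0.049, 0.001, 0.0, 0.001]  mm [-0.4 -0.6 12.4]  deg [0.1 0.  0.1]
```

send_rows:
  moves:
    - [-0.001, -0.002, 0.015, 0, 0, 0]
    - [-0.001, -0.002, 0.028, 0, 0, 0]
    - [-0.001, -0.002, 0.038, 0, 0, 0]
    - [-0.001, -0.002, 0.044, 0, 0, 0]
    - [-0.001, -0.002, 0.047, 0, 0, 0]
    - [-0.001, -0.002, 0.047, 0, 0, 0]
    - [-0.001, -0.002, 0.047, 0, 0, 0]
    - [-0.001, -0.002, 0.047, 0, 0, 0]

```text
time_s: 33.95
position: [0.5341, 0.0013, 0.0484]
tcp_rot: [[-0.26, 0.965, 0.0], [0.965, 0.26, -0.0], [-0.0, 0.0, -1.0]]
force: [-0.5, 0.3, -4.7]
opening: 0.504
grasp_force: 30.0
```

Run:
```python
from h import *
s=readout.read_state(); print(s['position'],s['force'])
chain([[([.5345,.0009,.048],15,3)]])
```

```text
[0.53408124 0.00131626 0.04835662] [-0.53924702  0.33892863 -4.72517501]
CALL
3 x row [-0.002, 0.001, 0.001, 0.0, 0.0, 0.001]  mm [-0.5  0.3  0.4]  deg [0.  0.  0.1]
```

Still hanging 0.4 mm up; set down and release.

send_rows:
  moves:
    - [-0.002, 0.001, 0, 0, 0, 0.001]
    - [-0.002, 0.001, 0, 0, 0, 0.001]
    - [-0.002, 0.001, 0.001, 0, 0, 0.001]
    - [-0.002, 0.001, 0.002, 0, 0, 0.001]
    - [-0.002, 0.001, 0.002, 0, 0, 0.001]

```text
time_s: 34.45
position: [0.5344, 0.0009, 0.048]
tcp_rot: [[-0.259, 0.966, 0.0], [0.966, 0.259, -0.0], [-0.0, 0.0, -1.0]]
force: [-1.4, -0.1, -2.2]
opening: 0.5
grasp_force: 30.0
```

send_rows:
  moves:
    - [0, 0, 0, 0, 0, 0]
    - [0, 0, 0, 0, 0, 0]
    - [0, 0, 0, 0, 0, 0]
    - [0, 0, 0, 0, 0, 0]
    - [0, 0, -0.05, 0, 0, 0]
    - [0, 0, -0.15, 0, 0, 0]
    - [0, 0, -0.3, 0, 0, 0]
    - [-0.05, 0, -0.5, 0, 0, 0]
    - [-0.15, 0, -0.7, 0, 0, 0]
    - [-0.3, 0, -0.8, 0, 0, 0]
    - [-0.3, 0, -0.8, 0, 0, 0]
  grip: 0.66

```text
time_s: 35.55
position: [0.5586, -0.0764, 0.2544]
tcp_rot: [[-0.256, 0.967, 0.014], [0.967, 0.256, -0.007], [-0.01, 0.012, -1.0]]
force: [0.8, -0.0, 0.4]
opening: 0.662
grasp_force: 0.0
```

Run:
```python
from h import *
s,p,d=shot('w14'); print(s['position']); stack(s,p,d)
```

```text
[ 0.5586266  -0.07638093  0.25441643]
block
c [5.342e+02 3.000e-01] sides [190.2 140.4] yaw -75.0 z 35.4 n 24052 box [210   8 140 186]
sheet
c [534.1   0.6] sides [107.9  60. ] yaw -75.1 z 67.7 n 6132 box [251  51  60 108]
plate
c [ 5.342e+02 -1.000e-01] sides [91.2 44. ] yaw -75.0 z 68.1 n 4375 box [257  57  47  98]
```

Run:
```python
from h import *
s=readout.read_state(); print(s['position'],s['joint_positions'])
f=chain([[([.45,-.2,.29],-30.1,9)],[([.36,-.30,.29],-75,9)]])
```

```text
[ 0.55612342 -0.07412188  0.25164356] [-1.89944639e+01  2.31460526e+01  8.97988578e+01 -1.64936150e-02
  6.65652871e+01 -3.38270827e+01]
CALL
9 x row [-0.379, -0.538, -0.155, 0.005, 0.001, 0.499]  mm [ -94.7 -134.6  -38.8]  deg [ 0.5  0.1 44.9]
CALL
9 x row [-0.527, -0.111, 0.0, 0.0, 0.0, 0.499]  mm [-131.7  -27.7    0. ]  deg [ 0.   0.  44.9]
```

send_rows:
  moves:
    - [-0.379, -0.538, -0.155, 0, 0, 0.5]
    - [-0.379, -0.538, -0.155, 0, 0, 0.5]
    - [-0.379, -0.538, -0.155, 0, 0, 0.5]
    - [-0.379, -0.538, -0.155, 0, 0, 0.5]
    - [-0.379, -0.538, -0.155, 0, 0, 0.5]
    - [-0.379, -0.538, -0.155, 0, 0, 0.5]
    - [-0.379, -0.538, -0.155, 0, 0, 0.5]
    - [-0.379, -0.538, -0.155, 0, 0, 0.5]

```text
time_s: 36.4
position: [0.4477, -0.1967, 0.2858]
tcp_rot: [[0.499, 0.867, -0.002], [0.867, -0.499, 0.002], [0.0, -0.002, -1.0]]
force: [0.5, 0.1, -0.1]
opening: 0.658
grasp_force: 0.0
```

send_rows:
  moves:
    - [-0.527, -0.111, 0, 0, 0, 0.5]
    - [-0.527, -0.111, 0, 0, 0, 0.5]
    - [-0.527, -0.111, 0, 0, 0, 0.5]
    - [-0.527, -0.111, 0, 0, 0, 0.5]
    - [-0.527, -0.111, 0, 0, 0, 0.5]
    - [-0.527, -0.111, 0, 0, 0, 0.5]
    - [-0.527, -0.111, 0, 0, 0, 0.5]
    - [-0.527, -0.111, 0, 0, 0, 0.5]
    - [-0.527, -0.111, 0, 0, 0, 0.5]
    - [-0.527, -0.111, 0, 0, 0, 0.5]

```text
time_s: 37.4
position: [0.3586, -0.2979, 0.2865]
tcp_rot: [[0.966, 0.26, -0.0], [0.26, -0.966, 0.0], [-0.0, -0.0, -1.0]]
force: [0.2, 0.8, -0.3]
opening: 0.658
grasp_force: 0.0
```

Run:
```python
from h import *
s,p,d=shot('w15'); print(s['position']); P=cloud(w2c('wrist',s),d);z=P[...,2]
m=(np.hypot(P[...,0]-.41,P[...,1]+.32)<.12)
for a,b in((.145,.17),(.084,.1)): print(a);rects(P,m&(z>a)&(z<b),30)
```

```text
[ 0.35859826 -0.29789091  0.28647866]
0.145
c [ 396.7 -325.3] sides [16.2 16. ] yaw 83.7 z 156.0 n 378 box [315 157  25  25]
0.084
c [ 401.5 -326.1] sides [70.  60.5] yaw -6.4 z 90.2 n 3041 box [284 113  79  83]
```

View pics/w15.png

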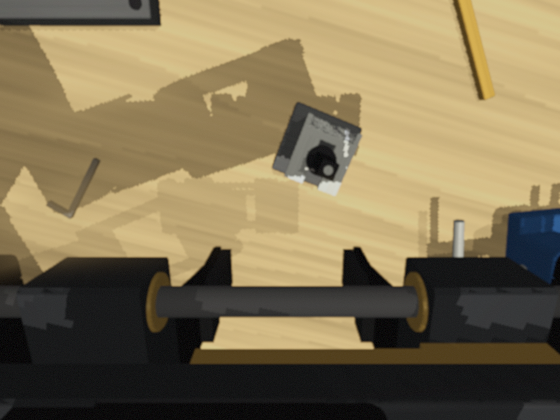

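Run:
```python
from h import *
s,p,d=shot('w15b'); P=cloud(w2c('wrist',s),d);z=P[...,2]
m=(np.hypot(P[...,0]-.41,P[...,1]+.32)<.12)
rects(P,m&(z>.145)&(z<.17),30); rects(P,m&(z>.085)&(z<.0935),30)
s=readout.read_state(); print(s['position'])
f=chain([[([.3967,-.3253,.19],-96.3,7)],[([.3967,-.3253,.112],-96.3,7)]])
```

```text
c [ 396.6 -325.2] sides [16.3 16.1] yaw 83.7 z 156.0 n 375 box [315 157  24  25]
c [ 401.5 -325.9] sides [70.1 60.2] yaw -6.4 z 90.1 n 2683 box [284 113  78  83]
[ 0.35856064 -0.2979768   0.28651209]
CALL
7 x row [0.119, 0.145, 0.386, -0.0, 0.0, 0.237]  mm [29.7 36.3 96.5]  deg [-0.   0.  21.3]
CALL
7 x row [0.0, 0.0, 0.312, 0.0, 0.0, 0.0]  mm [ 0.  0. 78.]  deg [0. 0. 0.]
```

send_rows:
  moves:
    - [0.119, 0.145, 0.2, 0, 0, 0.237]
    - [0.119, 0.145, 0.3, 0, 0, 0.237]
    - [0.119, 0.145, 0.386, 0, 0, 0.237]
    - [0.119, 0.145, 0.386, 0, 0, 0.237]
    - [0.119, 0.145, 0.386, 0, 0, 0.237]
    - [0.119, 0.145, 0.386, 0, 0, 0.237]
    - [0.119, 0.145, 0.386, 0, 0, 0.237]
    - [0.119, 0.145, 0.386, 0, 0, 0.237]
  grip: 0.55

```text
time_s: 38.3
position: [0.397, -0.3259, 0.1913]
tcp_rot: [[0.994, -0.11, 0.002], [-0.11, -0.994, -0.002], [0.002, 0.002, -1.0]]
force: [-0.3, -0.6, 0.2]
opening: 0.549
grasp_force: 0.0
```

Run:
```python
from h import *
s=readout.read_state(); print(s['position'],s['joint_positions'].round(1))
f=chain([[([.3966,-.3252,.112],-96.3,7)]])
```

```text
[ 0.39697731 -0.32592185  0.19134089] [-51.9  24.1 100.    0.   55.8  44.4]
CALL
7 x row [-0.002, -0.003, 0.317, 0.001, -0.001, -0.0]  mm [-0.6 -0.8 79.3]  deg [ 0.1 -0.1 -0. ]
```

send_rows:
  moves:
    - [-0.001, -0.002, 0.1, 0, 0, 0]
    - [-0.001, -0.002, 0.2, 0, 0, 0]
    - [-0.001, -0.002, 0.27, 0, 0, 0]
    - [-0.001, -0.002, 0.3, 0, 0, 0]
    - [-0.001, -0.002, 0.314, 0, 0, 0]
    - [-0.001, -0.002, 0.314, 0, 0, 0]
    - [-0.001, -0.002, 0.314, 0, 0, 0]
    - [-0.001, -0.002, 0.314, 0, 0, 0]

```text
time_s: 39.1
position: [0.3969, -0.3254, 0.1124]
tcp_rot: [[0.994, -0.11, 0.001], [-0.11, -0.994, -0.001], [0.001, 0.001, -1.0]]
force: [0.3, 0.6, -0.5]
opening: 0.551
grasp_force: 0.0
```

Run:
```python
from h import *
s=readout.read_state(); print(s['position'],s['force'])
f=chain([[([.3966,-.3252,.112],-96.3,7)]])
```

```text
[ 0.3968544  -0.32540236  0.11240311] [ 0.26211862  0.63743975 -0.53968069]
CALL
7 x row [-0.001, -0.001, 0.002, 0.001, -0.001, -0.0]  mm [-0.3 -0.2  0.4]  deg [ 0.1 -0.1 -0. ]
```

send_rows:
  moves:
    - [0, 0, 0, 0, 0, 0]
    - [0, 0, 0, 0, 0, 0]
    - [0, 0, 0, 0, 0, 0]
    - [0, 0, 0, 0, 0, 0]
    - [0, 0, 0, 0, 0, 0]
    - [0, 0, 0, 0, 0, 0]
    - [0, 0, 0, 0, 0, 0]
  grip: 0

```text
time_s: 39.8
position: [0.3964, -0.3248, 0.1115]
tcp_rot: [[0.994, -0.11, -0.0], [-0.11, -0.994, 0.0], [-0.0, -0.0, -1.0]]
force: [0.6, 0.1, 0.5]
opening: 0.179
grasp_force: 30.0
```

send_rows:
  moves:
    - [0, 0, -0.02, 0, 0, 0]
    - [0, 0, -0.06, 0, 0, 0]
    - [0, 0, -0.12, 0, 0, 0]
    - [0, 0, -0.2, 0, 0, 0]
    - [0, 0, -0.28, 0, 0, 0]
    - [0, 0, -0.36, 0, 0, 0]
    - [0, 0, -0.42, 0, 0, 0]
    - [0, 0, -0.46, 0, 0, 0]
    - [0, 0, -0.46, 0, 0, 0]
    - [0, 0, -0.46, 0, 0, 0]
    - [0, 0, -0.46, 0, 0, 0]

```text
time_s: 40.9
position: [0.3959, -0.3244, 0.2257]
tcp_rot: [[0.994, -0.11, -0.001], [-0.11, -0.994, 0.002], [-0.001, -0.001, -1.0]]
force: [0.0, 1.0, -1.4]
opening: 0.181
grasp_force: 30.0
```

Run:
```python
from h import *
s,p,d=shot('w16'); print(s['position'],s['force'],s['opening'],s['grasp_force']); 
c=w2c('wrist',s); print('expected tip px',proj(s['position']-[0,0,.092],c), 'collar',proj(s['position']-[0,0,.019],c))
```

```text
[ 0.39594757 -0.32436316  0.2257383 ] [ 0.04042682  0.98433665 -1.43940708] 0.181306355145013 29.99988980591297
expected tip px [[285.61426366 215.46949253]] collar [[285.14805222 251.65338596]]
```

View pics/w16.png

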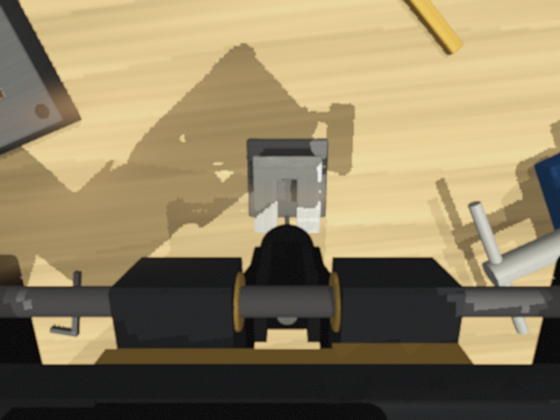

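```bash
cat >> h.py <<'E'
def needle(tag):
    c,p,d=load(tag); P=cloud(c,d); f=np.load(tag+'.npz'); q=(P-f['pos'])@f['rot']*1e3  # tool coords, z down
    v,u=np.mgrid[:420,:560]
    m=(abs(q[...,0])<12)&(abs(q[...,1])<10)&(q[...,2]>40)&(q[...,2]<100)
    for a in range(40,100,6):
        k=m&(q[...,2]>=a)&(q[...,2]<a+6)
        if k.sum(): print(a,k.sum(),q[k].mean(0).round(2),'rows',v[k].min(),v[k].max(),'cols',u[k].min(),u[k].max())
E
python3 -c "
from h import *
needle('w16')"
```

```text
64 7 [ 1.97  0.77 67.96] rows 222 223 cols 285 288
70 15 [ 1.59  0.7  72.75] rows 219 223 cols 284 289
76 16 [ 1.5   0.96 79.43] rows 217 221 cols 284 289
82 10 [ 1.43  0.82 85.12] rows 215 218 cols 284 289
88 1 [ 0.97 -0.34 90.44] rows 215 215 cols 285 285
```

Run:
```python
from h import *
s=readout.read_state(); print(s['position'])
chain([[([.44,-.13,.226],-96.3,8)],[([.4955,.0432,.226],-96.3,8),([.4955,.0432,.15],-96.3,8)]])
```

```text
[ 0.39597008 -0.32438048  0.22565652]
CALL
8 x row [0.089, -0.792, -0.0, -0.001, 0.001, -0.0]  mm [ 2.23e+01 -1.98e+02 -1.00e-01]  deg [-0.1  0.1 -0. ]
CALL
8 x row [0.145, -0.713, 0.0, 0.0, 0.0, 0.0]  mm [  36.2 -178.2    0. ]  deg [0. 0. 0.]
8 x row [0.145, -0.713, 0.304, 0.0, 0.0, 0.0]  mm [  36.2 -178.2   76. ]  deg [0. 0. 0.]
```

send_rows:
  moves:
    - [0.01, -0.08, 0, 0, 0, 0]
    - [0.025, -0.2, 0, 0, 0, 0]
    - [0.04, -0.33, 0, 0, 0, 0]
    - [0.05, -0.46, 0, 0, 0, 0]
    - [0.065, -0.59, 0, 0, 0, 0]
    - [0.08, -0.7, 0, 0, 0, 0]
    - [0.089, -0.792, 0, 0, 0, 0]

```text
time_s: 41.65
position: [0.4401, -0.1288, 0.2259]
tcp_rot: [[0.994, -0.109, -0.001], [-0.109, -0.994, 0.001], [-0.002, -0.001, -1.0]]
force: [-0.1, -0.4, -1.5]
opening: 0.178
grasp_force: 30.0
```

send_rows:
  moves:
    - [0.03, -0.13, 0, 0, 0, 0]
    - [0.055, -0.27, 0, 0, 0, 0]
    - [0.085, -0.4, 0, 0, 0, 0]
    - [0.11, -0.52, 0, 0, 0, 0]
    - [0.13, -0.62, 0, 0, 0, 0]
    - [0.145, -0.69, 0, 0, 0, 0]
    - [0.145, -0.713, 0, 0, 0, 0]
    - [0.145, -0.713, 0.1, 0, 0, 0]
    - [0.145, -0.713, 0.2, 0, 0, 0]
    - [0.145, -0.713, 0.27, 0, 0, 0]
    - [0.145, -0.713, 0.3, 0, 0, 0]
    - [0.145, -0.713, 0.3, 0, 0, 0]

```text
time_s: 42.85
position: [0.4951, 0.0422, 0.1504]
tcp_rot: [[0.994, -0.111, -0.003], [-0.111, -0.994, 0.0], [-0.003, 0.0, -1.0]]
force: [-0.4, 0.1, -0.3]
opening: 0.184
grasp_force: 30.0
```

send_rows:
  moves:
    - [0, 0, 0, 0, 0, 0]
    - [0, 0, 0, 0, 0, 0]
    - [0, 0, 0, 0, 0, 0]

```text
time_s: 43.15
position: [0.4966, 0.0425, 0.1524]
tcp_rot: [[0.994, -0.11, 0.002], [-0.11, -0.994, -0.0], [0.002, 0.0, -1.0]]
force: [-0.3, -0.9, -0.5]
opening: 0.181
grasp_force: 30.0
```

Run:
```python
from h import *
s,p,d=shot('w17'); print(s['position'],s['opening']); needle('w17'); stack(s,p,d)
x=np.array([.9659,.2588]);y=np.array([-.2588,.9659])
tip=(s['position']+s['tcp_rot']@[0,.0005,.0915]); q=tip[:2]-[.5341,.0008]; print('tip uv',q@x,q@y,tip[2])
chain([[([.4955,.0432,.1357],-96.3,8)]])
c=w2c('wrist',s); print(proj(tip,c))
cv2.imwrite('pics/c17.png',cv2.resize(p[130:290,180:400,::-1],None,fx=3,fy=3,interpolation=cv2.INTER_NEAREST))
```

```text
[0.49664646 0.04245082 0.15241852] 0.1806339715628803
64 5 [ 1.91  0.89 67.62] rows 222 223 cols 285 288
70 18 [ 1.68  0.7  72.51] rows 219 223 cols 284 289
76 12 [ 1.25  1.01 79.4 ] rows 217 221 cols 284 289
82 95 [ 8.13  4.79 84.51] rows 203 218 cols 284 298
88 1 [ 1.68  1.21 88.04] rows 215 215 cols 287 287
block
c [533.8   1. ] sides [190.3 140.4] yaw -75.0 z 35.4 n 37587 box [191  25 272 229]
sheet
c [533.9   1.4] sides [108.1  60.2] yaw -75.0 z 67.8 n 10199 box [256  98 151 126]
plate
c [5.342e+02 2.000e-01] sides [92.1 44.2] yaw -75.1 z 68.1 n 7719 box [269 111 137 101]
tip uv -0.02541519710387209 0.049385613517271394 0.06091873855436271
CALL
8 x row [-0.005, -0.002, 0.066, 0.0, -0.001, -0.0]  mm [-1.1 -0.6 16.6]  deg [ 0.  -0.1 -0. ]
[[286.08459564 215.813175  ]]
```

View pics/c17.png

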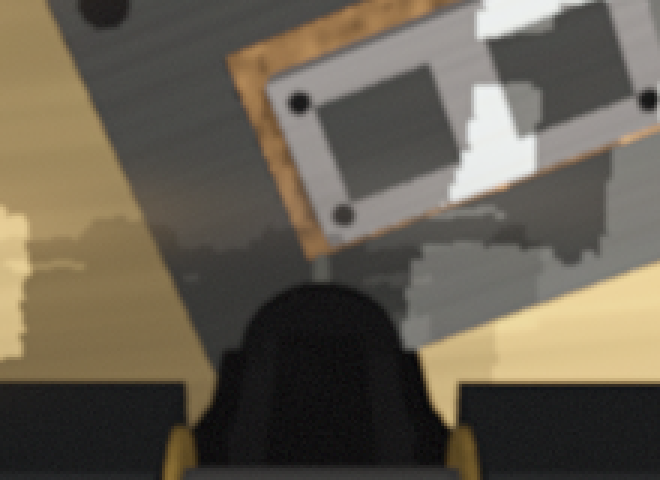

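send_rows:
  moves:
    - [-0.004, -0.002, 0.02, 0, 0, 0]
    - [-0.004, -0.002, 0.035, 0, 0, 0]
    - [-0.004, -0.002, 0.048, 0, 0, 0]
    - [-0.004, -0.002, 0.056, 0, 0, 0]
    - [-0.004, -0.002, 0.06, 0, 0, 0]
    - [-0.004, -0.002, 0.06, 0, 0, 0]
    - [-0.004, -0.002, 0.06, 0, 0, 0]
    - [-0.004, -0.002, 0.06, 0, 0, 0]
    - [-0.004, -0.002, 0.06, 0, 0, 0]

```text
time_s: 44.1
position: [0.4952, 0.0432, 0.1367]
tcp_rot: [[0.994, -0.11, 0.0], [-0.11, -0.994, -0.0], [0.0, 0.0, -1.0]]
force: [-0.3, -0.8, -0.6]
opening: 0.187
grasp_force: 30.0
```

```bash
cat > seam.py <<'E'
from h import *
def tipuv():
    s=readout.read_state(); x=np.array([.9659,.2588]);y=np.array([-.2588,.9659])
    tip=(s['position']+s['tcp_rot']@[0,.0005,.0915]); q=tip[:2]-[.5341,.0007]
    print('t',s['time_s'],'tip u,v,z mm',(np.r_[q@x,q@y,tip[2]]*1e3).round(2),'F',s['force'].round(1)); return s,tip,x,y
def to(u,v,z=.0442):
    s,tip,x,y=tipuv(); t=np.r_[np.array([.5341,.0007])+u*1e-3*x+v*1e-3*y,z]; print('row to target',((s['tcp_rot'].T@(t-tip))/.25).round(4))
if __name__=='__main__': import sys; to(*map(float,sys.argv[1:3]))
E
python3 seam.py -26.5 50.5
```

```text
t 44.1 tip u,v,z mm [-26.74  50.66  45.18] F [-0.3 -0.8 -0.6]
row to target [0.0011 0.0003 0.0039]
```

send_rows:
  moves:
    - [0.003, 0.0075, 0.003, 0, 0, 0]
    - [0.006, 0.0149, 0.003, 0, 0, 0]
    - [0.009, 0.0224, 0.003, 0, 0, 0]
    - [0.012, 0.0298, 0.003, 0, 0, 0]
    - [0.015, 0.0373, 0.003, 0, 0, 0]
    - [0.018, 0.0447, 0.003, 0, 0, 0]
    - [0.021, 0.0522, 0.003, 0, 0, 0]
    - [0.024, 0.0596, 0.003, 0, 0, 0]
    - [0.027, 0.0671, 0.003, 0, 0, 0]
    - [0.03, 0.0745, 0.003, 0, 0, 0]
    - [0.0325, 0.082, 0.003, 0, 0, 0]
    - [0.0355, 0.0894, 0.003, 0, 0, 0]

```text
time_s: 45.3
position: [0.5014, 0.0199, 0.1358]
tcp_rot: [[0.994, -0.11, -0.0], [-0.11, -0.994, 0.0], [-0.0, -0.0, -1.0]]
force: [-1.0, -0.3, -0.9]
opening: 0.18
grasp_force: 30.0
```

```bash
python3 seam.py -26.5 26.5
```

```text
t 45.3 tip u,v,z mm [-26.77  26.49  44.28] F [-1.  -0.3 -0.9]
row to target [ 0.001  -0.0004  0.0003]
```

Tracking is accurate; continue along the near seam.

send_rows:
  moves:
    - [0.003, 0.0075, 0, 0, 0, 0]
    - [0.006, 0.0149, 0, 0, 0, 0]
    - [0.009, 0.0224, 0, 0, 0, 0]
    - [0.012, 0.0298, 0, 0, 0, 0]
    - [0.015, 0.0373, 0, 0, 0, 0]
    - [0.018, 0.0447, 0, 0, 0, 0]
    - [0.021, 0.0522, 0, 0, 0, 0]
    - [0.024, 0.0596, 0, 0, 0, 0]
    - [0.027, 0.0671, 0, 0, 0, 0]
    - [0.03, 0.0745, 0, 0, 0, 0]
    - [0.033, 0.082, 0, 0, 0, 0]
    - [0.0355, 0.0894, 0, 0, 0, 0]

```text
time_s: 46.5
position: [0.5078, -0.0033, 0.1358]
tcp_rot: [[0.994, -0.11, -0.0], [-0.11, -0.994, 0.0], [-0.0, -0.0, -1.0]]
force: [-0.3, 0.4, -0.4]
opening: 0.181
grasp_force: 30.0
```

send_rows:
  moves:
    - [0.0029, 0.0075, 0, 0, 0, 0]
    - [0.0058, 0.0149, 0, 0, 0, 0]
    - [0.0087, 0.0224, 0, 0, 0, 0]
    - [0.0116, 0.0298, 0, 0, 0, 0]
    - [0.0145, 0.0373, 0, 0, 0, 0]
    - [0.0174, 0.0447, 0, 0, 0, 0]
    - [0.0204, 0.0522, 0, 0, 0, 0]
    - [0.0233, 0.0596, 0, 0, 0, 0]
    - [0.0262, 0.0671, 0, 0, 0, 0]
    - [0.0291, 0.0745, 0, 0, 0, 0]
    - [0.032, 0.082, 0, 0, 0, 0]
    - [0.0349, 0.0894, 0, 0, 0, 0]

```text
time_s: 47.7
position: [0.5141, -0.0265, 0.1358]
tcp_rot: [[0.994, -0.11, -0.0], [-0.11, -0.994, -0.0], [-0.0, 0.0, -1.0]]
force: [-0.5, 0.2, -0.6]
opening: 0.183
grasp_force: 30.0
```

```bash
python3 seam.py -26.5 -21.5
```

```text
t 47.7 tip u,v,z mm [-26.6  -21.58  44.3 ] F [-0.5  0.2 -0.6]
row to target [ 0.0002 -0.0004  0.0004]
```

send_rows:
  moves:
    - [0.0029, 0.0075, 0, 0, 0, 0]
    - [0.0058, 0.0149, 0, 0, 0, 0]
    - [0.0087, 0.0224, 0, 0, 0, 0]
    - [0.0116, 0.0298, 0, 0, 0, 0]
    - [0.0145, 0.0373, 0, 0, 0, 0]
    - [0.0174, 0.0447, 0, 0, 0, 0]
    - [0.0204, 0.0522, 0, 0, 0, 0]
    - [0.0233, 0.0596, 0, 0, 0, 0]
    - [0.0262, 0.0671, 0, 0, 0, 0]
    - [0.0291, 0.0745, 0, 0, 0, 0]
    - [0.032, 0.082, 0, 0, 0, 0]
    - [0.0349, 0.0894, 0, 0, 0, 0]

```text
time_s: 48.9
position: [0.5203, -0.0497, 0.1358]
tcp_rot: [[0.994, -0.11, -0.0], [-0.11, -0.994, 0.0], [-0.0, -0.0, -1.0]]
force: [-0.2, -0.5, -1.1]
opening: 0.183
grasp_force: 30.0
```

send_rows:
  moves:
    - [0.0029, 0.0075, 0, 0, 0, 0]
    - [0.0058, 0.0149, 0, 0, 0, 0]
    - [0.0073, 0.0186, 0, 0, 0, 0]
    - [0.0148, 0.0157, 0, 0, 0, 0]
    - [0.0222, 0.0128, 0, 0, 0, 0]
    - [0.0297, 0.0099, 0, 0, 0, 0]
    - [0.0371, 0.007, 0, 0, 0, 0]
    - [0.0446, 0.0041, 0, 0, 0, 0]
    - [0.052, 0.0012, 0, 0, 0, 0]
    - [0.0595, -0.0017, 0, 0, 0, 0]
    - [0.0669, -0.0046, 0, 0, 0, 0]
    - [0.0744, -0.0075, 0, 0, 0, 0]

```text
time_s: 50.1
position: [0.539, -0.0497, 0.1358]
tcp_rot: [[0.994, -0.11, -0.0], [-0.11, -0.994, -0.0], [-0.0, 0.0, -1.0]]
force: [-0.8, -0.6, -0.5]
opening: 0.183
grasp_force: 30.0
```

```bash
python3 seam.py -8.5 -50.5
```

```text
t 50.1 tip u,v,z mm [ -8.47 -50.38  44.28] F [-0.8 -0.6 -0.5]
row to target [0.     0.0005 0.0003]
```

send_rows:
  moves:
    - [0.0075, -0.0027, 0, 0, 0, 0]
    - [0.0149, -0.0056, 0, 0, 0, 0]
    - [0.0224, -0.0085, 0, 0, 0, 0]
    - [0.0298, -0.0114, 0, 0, 0, 0]
    - [0.0373, -0.0143, 0, 0, 0, 0]
    - [0.0447, -0.0172, 0, 0, 0, 0]
    - [0.0522, -0.0202, 0, 0, 0, 0]
    - [0.0596, -0.0231, 0, 0, 0, 0]
    - [0.0671, -0.026, 0, 0, 0, 0]
    - [0.0745, -0.0289, 0, 0, 0, 0]
    - [0.082, -0.0318, 0, 0, 0, 0]
    - [0.0894, -0.0347, 0, 0, 0, 0]

```text
time_s: 51.3
position: [0.5622, -0.0435, 0.1358]
tcp_rot: [[0.994, -0.11, -0.0], [-0.11, -0.994, 0.0], [-0.0, -0.0, -1.0]]
force: [-0.3, -0.0, -1.2]
opening: 0.185
grasp_force: 30.0
```

send_rows:
  moves:
    - [0.0075, -0.0029, 0, 0, 0, 0]
    - [0.0149, -0.0058, 0, 0, 0, 0]
    - [0.0224, -0.0087, 0, 0, 0, 0]
    - [0.0298, -0.0116, 0, 0, 0, 0]
    - [0.0373, -0.0145, 0, 0, 0, 0]
    - [0.0373, -0.0145, 0, 0, 0, 0]
    - [0.0373, -0.0145, 0, 0, 0, 0]

```text
time_s: 52.0
position: [0.5717, -0.0409, 0.1358]
tcp_rot: [[0.994, -0.11, -0.0], [-0.11, -0.994, 0.0], [-0.0, 0.0, -1.0]]
force: [0.5, 0.2, -1.5]
opening: 0.181
grasp_force: 30.0
```

```bash
python3 seam.py 25.5 -50.5
python3 - <<'E'
from h import *
s=readout.read_state()
chain([[([s['position'][0],s['position'][1],.226],-96.3,5)],[([.48,-.2,.226],-96.3,6)],[([.3964,-.3248,.226],-96.3,6)]])
E
```

```text
t 52.0 tip u,v,z mm [ 25.34 -50.42  44.26] F [ 0.5  0.2 -1.5]
row to target [0.0007 0.0001 0.0002]
CALL
5 x row [-0.0, 0.0, -0.361, 0.0, 0.0, -0.0]  mm [ -0.    0.  -90.2]  deg [ 0.  0. -0.]
CALL
6 x row [-0.295, 0.673, 0.0, 0.0, 0.0, 0.0]  mm [-73.7 168.2   0. ]  deg [0. 0. 0.]
CALL
6 x row [-0.278, 0.533, 0.0, 0.0, 0.0, 0.0]  mm [-69.4 133.2   0. ]  deg [0. 0. 0.]
```

send_rows:
  moves:
    - [0, 0, -0.05, 0, 0, 0]
    - [0, 0, -0.12, 0, 0, 0]
    - [0, 0, -0.22, 0, 0, 0]
    - [0, 0, -0.3, 0, 0, 0]
    - [0, 0, -0.36, 0, 0, 0]
    - [0, 0, -0.36, 0, 0, 0]

```text
time_s: 52.6
position: [0.5735, -0.0414, 0.2291]
tcp_rot: [[0.994, -0.11, 0.006], [-0.11, -0.994, -0.002], [0.006, 0.001, -1.0]]
force: [0.9, 0.3, -0.3]
opening: 0.183
grasp_force: 30.0
```

send_rows:
  moves:
    - [-0.04, 0.1, 0, 0, 0, 0]
    - [-0.1, 0.23, 0, 0, 0, 0]
    - [-0.16, 0.36, 0, 0, 0, 0]
    - [-0.215, 0.49, 0, 0, 0, 0]
    - [-0.265, 0.6, 0, 0, 0, 0]
    - [-0.31, 0.7, 0, 0, 0, 0]
    - [-0.36, 0.8, 0, 0, 0, 0]
    - [-0.4, 0.88, 0, 0, 0, 0]
    - [-0.43, 0.94, 0, 0, 0, 0]
    - [-0.44, 0.96, 0, 0, 0, 0]
    - [-0.44, 0.96, 0, 0, 0, 0]

```text
time_s: 53.7
position: [0.4355, -0.2676, 0.2255]
tcp_rot: [[0.994, -0.112, -0.0], [-0.112, -0.994, 0.001], [-0.0, -0.001, -1.0]]
force: [0.7, 0.0, -0.6]
opening: 0.186
grasp_force: 30.0
```

Run:
```python
from h import *
s,p,d=shot('w18');print(s['position']); stack(s,p,d)
P=cloud(w2c('wrist',s),d);z=P[...,2]
rects(P,(np.hypot(P[...,0]-.41,P[...,1]+.32)<.12)&(z>.084)&(z<.095),30)
chain([[([.3964,-.3248,.226],-96.3,6)]])
```

```text
[ 0.43551895 -0.2675978   0.22548301]
block
c [538.6 -16.4] sides [156.3 140.3] yaw -75.0 z 35.2 n 15760 box [  0  14 128 193]
sheet
c [537.6 -12.6] sides [81.4 60.5] yaw -75.0 z 58.6 n 3947 box [ 0 72 69 90]
plate
c [539.5 -21.1] sides [51.8 44.3] yaw -74.9 z 67.7 n 1986 box [ 0 81 45 67]
c [ 402.  -325.9] sides [70.1 60.3] yaw -6.4 z 89.9 n 3517 box [319 192  69  73]
CALL
6 x row [-0.131, 0.247, -0.002, -0.001, 0.0, -0.001]  mm [-32.7  61.8  -0.5]  deg [-0.1  0.  -0.1]
```

Block partly out of view there, but the stand hasn't moved. Go above the fork and settle.

send_rows:
  moves:
    - [-0.05, 0.1, 0, 0, 0, 0]
    - [-0.1, 0.19, 0, 0, 0, 0]
    - [-0.131, 0.247, 0, 0, 0, 0]
    - [-0.131, 0.247, 0, 0, 0, 0]
    - [-0.131, 0.247, 0, 0, 0, 0]
    - [-0.131, 0.247, 0, 0, 0, 0]
    - [-0.131, 0.247, 0, 0, 0, 0]
    - [-0.131, 0.247, 0, 0, 0, 0]
    - [-0.131, 0.247, 0, 0, 0, 0]

```text
time_s: 54.65
position: [0.3969, -0.3248, 0.2258]
tcp_rot: [[0.994, -0.109, 0.0], [-0.109, -0.994, 0.0], [0.0, -0.0, -1.0]]
force: [0.6, 0.2, -1.2]
opening: 0.178
grasp_force: 30.0
```

Run:
```python
from h import *
s=readout.read_state();print(s['position'])
chain([[([.3964,-.3248,.135],-96.3,6)]])
```

```text
[ 0.39688235 -0.32475887  0.2258248 ]
CALL
6 x row [-0.002, 0.0, 0.363, -0.0, -0.0, 0.0]  mm [-0.5  0.1 90.8]  deg [-0. -0.  0.]
```

send_rows:
  moves:
    - [-0.002, 0, 0.04, 0, 0, 0]
    - [-0.002, 0, 0.09, 0, 0, 0]
    - [-0.002, 0, 0.14, 0, 0, 0]
    - [-0.002, 0, 0.19, 0, 0, 0]
    - [-0.002, 0, 0.24, 0, 0, 0]
    - [-0.002, 0, 0.29, 0, 0, 0]
    - [-0.002, 0, 0.33, 0, 0, 0]
    - [-0.002, 0, 0.36, 0, 0, 0]
    - [-0.002, 0, 0.39, 0, 0, 0]
    - [-0.002, 0, 0.41, 0, 0, 0]
    - [-0.002, 0, 0.42, 0, 0, 0]
    - [-0.002, 0, 0.42, 0, 0, 0]

```text
time_s: 55.85
position: [0.3961, -0.3251, 0.1206]
tcp_rot: [[0.994, -0.11, -0.0], [-0.11, -0.994, 0.0], [-0.0, -0.0, -1.0]]
force: [-0.5, 0.1, -0.4]
opening: 0.182
grasp_force: 30.0
```

send_rows:
  moves:
    - [0, 0, 0, 0, 0, 0]
    - [0, 0, 0, 0, 0, 0]

```text
time_s: 56.05
position: [0.3963, -0.3253, 0.1212]
tcp_rot: [[0.994, -0.11, 0.001], [-0.11, -0.994, -0.001], [0.001, 0.001, -1.0]]
force: [0.2, 0.3, -1.2]
opening: 0.183
grasp_force: 30.0
```

Run:
```python
from h import *
s=readout.read_state();print(s['position'],s['force'])
chain([[([.3964,-.3248,.1115],-96.3,6)]])
```

```text
[ 0.39633314 -0.32533621  0.12118896] [ 0.15158078  0.25819389 -1.18845888]
CALL
6 x row [0.0, -0.002, 0.039, 0.0, -0.0, -0.0]  mm [ 0.  -0.5  9.7]  deg [ 0. -0. -0.]
```

send_rows:
  moves:
    - [0, -0.002, 0.01, 0, 0, 0]
    - [0, -0.002, 0.02, 0, 0, 0]
    - [0, -0.002, 0.028, 0, 0, 0]
    - [0, -0.002, 0.034, 0, 0, 0]
    - [0, -0.002, 0.038, 0, 0, 0]
    - [0, -0.002, 0.038, 0, 0, 0]
    - [0, -0.002, 0.038, 0, 0, 0]
    - [0, -0.002, 0.038, 0, 0, 0]

```text
time_s: 56.85
position: [0.3961, -0.3245, 0.1115]
tcp_rot: [[0.994, -0.11, -0.0], [-0.11, -0.994, 0.0], [-0.0, -0.0, -1.0]]
force: [-0.2, 2.1, 3.0]
opening: 0.177
grasp_force: 30.0
```

Run:
```python
from h import *
s=readout.read_state();print(s['position'],s['force'])
chain([[([.3964,-.3248,.1115],-96.3,6)]])
```

```text
[ 0.39610015 -0.32450284  0.11148514] [-0.21622507  2.09957256  3.01506362]
CALL
6 x row [0.001, 0.001, -0.0, -0.0, 0.0, -0.0]  mm [ 0.3  0.3 -0. ]  deg [-0.  0. -0.]
```

send_rows:
  moves:
    - [0, 0.001, 0, 0, 0, 0]
    - [0, 0.001, 0, 0, 0, 0]
    - [0, 0.001, 0, 0, 0, 0]
    - [0, 0.001, 0, 0, 0, 0]
    - [0, 0.001, 0, 0, 0, 0]
    - [0, 0.001, -0.05, 0, 0, 0]
    - [0, 0.001, -0.15, 0, 0, 0]
    - [0, 0.001, -0.3, 0, 0, 0]
    - [0, 0.001, -0.45, 0, 0, 0]
    - [0, 0.001, -0.6, 0, 0, 0]
    - [0, 0.001, -0.7, 0, 0, 0]
    - [0, 0.001, -0.7, 0, 0, 0]
  grip: 0.5

```text
time_s: 58.05
position: [0.3978, -0.3268, 0.2903]
tcp_rot: [[0.994, -0.11, 0.006], [-0.11, -0.994, -0.007], [0.007, 0.007, -1.0]]
force: [0.6, -0.6, 0.9]
opening: 0.501
grasp_force: 0.0
```

Run:
```python
from h import *
s=readout.read_state();print(s['position'],s['force'])
chain([[([.45,-.19,.29],-93,6)],[([.54,0.0,.29],-90,6)]])
```

```text
[ 0.39777544 -0.3267572   0.2903161 ] [ 0.64122946 -0.61401622  0.85799531]
CALL
6 x row [0.147, -0.567, -0.002, 0.004, -0.004, -0.037]  mm [  36.9 -141.7   -0.4]  deg [ 0.4 -0.4 -3.3]
CALL
6 x row [0.32, -0.778, 0.0, 0.0, 0.0, -0.033]  mm [  79.9 -194.4    0. ]  deg [ 0.  0. -3.]
```

send_rows:
  moves:
    - [0.147, -0.567, 0, 0, 0, -0.037]
    - [0.147, -0.567, 0, 0, 0, -0.037]
    - [0.147, -0.567, 0, 0, 0, -0.037]
    - [0.147, -0.567, 0, 0, 0, -0.037]

```text
time_s: 58.45
position: [0.4481, -0.1823, 0.285]
tcp_rot: [[0.999, -0.046, -0.002], [-0.046, -0.999, 0.004], [-0.003, -0.004, -1.0]]
force: [-0.5, -0.8, 0.6]
opening: 0.503
grasp_force: 0.0
```

send_rows:
  moves:
    - [0.26, -0.75, 0, 0, 0, -0.033]
    - [0.26, -0.75, 0, 0, 0, -0.033]
    - [0.26, -0.75, 0, 0, 0, -0.033]
    - [0.26, -0.75, 0, 0, 0, -0.033]
    - [0.26, -0.75, 0, 0, 0, -0.033]
    - [0.26, -0.75, 0, 0, 0, -0.033]
    - [0.26, -0.75, 0, 0, 0, -0.033]
    - [0.26, -0.75, 0, 0, 0, -0.033]

```text
time_s: 59.25
position: [0.5225, -0.0058, 0.2859]
tcp_rot: [[1.0, -0.003, -0.001], [-0.003, -1.0, -0.0], [-0.001, 0.0, -1.0]]
force: [0.9, 0.1, -0.2]
opening: 0.501
grasp_force: 0.0
```

Run:
```python
from h import *
s,p,d=shot('w19');print(s['position']); stack(s,p,d)
p,d=viewer.capture('top'); cv2.imwrite('pics/top2.png',p[...,::-1]); P=cloud(w2c('top'),d);z=P[...,2]
m=np.hypot(P[...,0]-.4,P[...,1]+.325)<.08
rects(P,m&(z>.14)&(z<.17),3)
p,d=viewer.capture('scene'); cv2.imwrite('pics/scene2.png',cv2.resize(p[80:300,80:440,::-1],None,fx=2,fy=2)); P=cloud(w2c('scene'),d);z=P[...,2]
m=np.hypot(P[...,0]-.4,P[...,1]+.325)<.08
rects(P,m&(z>.12)&(z<.17),3)
```

```text
[ 0.52252322 -0.00578122  0.28593656]
block
c [534.    0.9] sides [190.2 140.1] yaw -75.0 z 35.4 n 17533 box [189  91 178 149]
sheet
c [534.    1.4] sides [108.1  60.2] yaw -75.0 z 67.6 n 4461 box [230 135  99  70]
plate
c [5.343e+02 2.000e-01] sides [92.  44.3] yaw -75.1 z 68.1 n 3182 box [237 144  87  58]
c [ 397.1 -319.4] sides [17.  15.5] yaw -88.4 z 154.2 n 35 box [381 263   7   6]
c [ 396.2 -326. ] sides [18.6 16. ] yaw -6.9 z 150.5 n 96 box [125 230  13  14]
```

View pics/scene2.png

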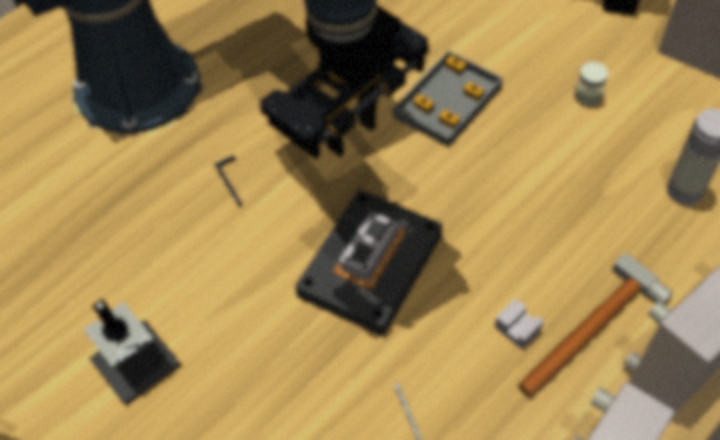

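Four stops lie flat in the tray, the stack is aligned to within about 1 mm, and the pen hangs upright in its fork. The arm is clear of everything, so I'm handing in.

```bash
python3 -c "
from rig import ticket; print(ticket.hand_in())"
```

```text
the job is handed in; nothing more can be done
None
```

The job is done and handed in: all four stops are in the tray, the sheet and plate are within about 1 mm of centred on the pad, the pen tip was passed along both seams at 2 cm/s about 1 mm above the sheet, and the pen hangs upright in its fork again.

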